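# Clamp a turned stool leg in the sloping vee cradle

### The job

Open the toggle clamp on the sloping wooden cradle and lay the thick stool leg in its two vee blocks, tenon uphill and foot end right down against the stop at the low end; let it settle into the vees before you let go of it, do not drop it in. Then close the clamp fully so that its rubber pad holds the leg down, ready for the tenon to be sawn. Leave the thin rung, the bottles, the tin and the tape measure nearby where they are.

Things in the scene. Friction and masses are not known exactly. Their poses are not given: they have to be found in the camera images.
- cradle_seat (a point): where the leg's middle lies when fully home in the sloping wooden cradle, which is fixed to the table; 39 mm off the sloping plywood board. Its axes are the cradle's: x uphill along the groove (30 degrees above level), y level across it (left when looking uphill), z square out of the board. The board ends at x = +53, y = +45 and y = -98 mm from here
- stop_face (a point): middle of the stop's face at the low end, where the leg's foot rests: on the axis of the seated leg, 85 mm downhill of the seat; axes as the cradle's. The stop is a wooden block 18 mm thick, 60 mm wide, up to 13 mm higher (along z) than this point
- vee_gap (a point): on the axis of the seated leg, between the two vee blocks, 7 mm downhill of the seat; axes as the cradle's. The blocks (90-degree vees, 20 mm thick, 66 mm wide, tops 5 mm below the leg's axis) begin 38 mm uphill and 50 mm downhill of here: between them the fingers have room on both sides of the leg, down to the board 39 mm below its axis
- leg_mid (a point): middle of the stool leg to be clamped: a round light wooden part 170 mm long lying on the table; the body is a 38 mm thick cylinder 140 mm long, the tenon on one end is 22 mm thick and 30 mm long. This point is on its axis, half-way along the 170 mm, 55 mm from the tenon's shoulder and 85 mm from the foot; 19 mm above the table at the start. Its x axis points along the leg to the tenon; the leg may have rolled about that axis
- leg_tenon_tip (a point): centre of the end face of the leg's tenon, 85 mm along x from the middle
- stool_leg: the same stool leg as a body; its origin and axes are those of the leg's middle; about 0.15 kg
- clamp_handle (a joint): toggle clamp's handle, rad: 0 = fully closed (handle square to the sloping board, hold-down arm across the groove), 1.3 = fully open (handle 74 degrees outward, away from the groove to the right, arm raised 104 degrees). Begins near closed. The arm turns 1.4 times as far as the handle. Both stay where they are left: friction 0.4 N m at the handle
- handle_grip (a point): point on the axis of the clamp's handle at which to take it, 75 mm from its hinge; the handle is a black round grip about 18 mm thick, from 30 to 102 mm from the hinge. Its z axis points along the handle away from the hinge; it moves with the handle
- handle_hinge (a point): on the handle's hinge axis, which runs along the cradle's x; axes as the cradle's. The handle points along z when closed and tips toward -y as it opens. It is 67 mm downhill, 78 mm right and 27 mm above (along z) the leg's seat. The arm, 80 mm long, is hinged 10 mm nearer to the groove
- clamp_pad: round rubber pad, 18 mm across, under the end of the clamp's hold-down arm; sprung (0.8 N per mm, 4 mm of squeeze at the very end of the handle's travel), it presses on the top of the leg when the clamp is closed, above the lower vee block; origin at the middle of its underside
- rung_mid (a point): middle of the thin rung, a round wooden part 24 mm thick and 150 mm long with a tenon on both ends, lying on the table in front of the cradle: not to be used, leave it where it is
- screw_tin: a plain grey round tin, 69 mm across, 54 mm high; origin at the centre of its underside; a bystander, leave it where it stands
- oil_bottle: a grey bottle with a red cap, 54 mm across, 140 mm high; origin at the centre of its underside; a bystander, leave it where it stands
- tape_measure: a yellow tape measure standing on edge, 36 x 89 x 71 mm; origin at the centre of its underside; a bystander, leave it where it stands
- glue_bottle: a yellow glue bottle with an orange tip, 59 mm across, 166 mm high; origin at the centre of its underside; a bystander, leave it where it stands

How it is judged:
By the outcome, as a careful person would: the job done as asked, in the order asked, and still so for the second after the job is handed in, with the robot touching nothing.
It also fails if it takes over 72 s, if anything falls off the work surface, if the arm or the gripper's body presses on something with over 40 N, if the wrist force passes 120 N, or if a joint passes its speed limit or range.

### The arm

A 7-joint arm with a two-finger parallel gripper is mounted at the origin on a cart in front of the work surface, level with it; the furniture and walls round the work are solid. World frame = base frame: x ahead of the robot, y to its left, z up, the work surface at z = 0. Lengths are in mm, angles in rad, forces in N, time in s.
With the tool pointing down it reaches from about 400 to 875 mm from the base axis. Payload 4.4 kg.
Tool frame: the origin (TCP) lies where the fingers leave the gripper's body, on its centre line; the fingertips stand 73 mm ahead of it and the grasp point (between the pads) lies 54 mm ahead of it; z points along the fingers, y is the line along which they close (so a half turn about z gives the same grasp; the last joint's range is limited). The gripper opens to 85 mm and grips with 20 to 120 N. Pads are 22 mm wide; open, the fingers measure 114 mm over their backs; the gripper's body (76 mm by 85 mm) begins 54 mm behind the grasp point. The pads swing forward as they close: fully open they stand 13 mm farther back than shut.
Start: joints at [-1.286, 0.628, 0.038, 1.517, -0.027, 0.996, -0.02], TCP at [223.351, 610.435, 303.913] pointing down, gripper open.
Joint ranges: [-3.06, 3.06], [-0.37, 2.12], [-1.25, 1.32], [0.18, 2.47], [-1.1, 4.24], [0.23, 1.98], [-2.94, 2.94]. Speed limits (rad/s): [2.57, 2.57, 3.14, 3.14, 3.14, 3.14, 3.14].

### API

Orientations are given as [roll, pitch, yaw] about the fixed x, y, z axes, in that order (R = Rz(yaw) Ry(pitch) Rx(roll)).
In Python, from cell import ctrl gives the robot as it stands.
- The arm moves only by the tool send_rows, never from a script. Its argument "rows" is a list that holds one entry, the list of rows, each a list of 6 numbers: the shift along the tool's x, y, z in cm, then the turn, a rotation vector about the tool's x, y, z in rad. In form: [[[tx, ty, tz, wx, wy, wz], ...]]. A call has 1 to 10 rows; each row is the pose to reach, as a shift and turn from the pose commanded when the call began, along the tool's axes at that moment; what a row does not reach only later rows make up. A row lasts 1/10 s, in which the tool goes at most 50 mm and 8.59 degrees, less where a joint would pass 70% of its speed; a pose out of reach is approached as far as the arm can. A call with a gripper value outside its range is refused whole. "grip" is the closure in counts, from 0 (fully open) to 255 (shut), set as the call begins (left out, the last holds). The fingers move at their own pace and stop on an object; the grip force is fixed at half the most. Time passes only in rows, so rows that repeat a pose let the fingers close. It gives the time, the measured TCP pose, the force, the opening and the grip force at its end, in the units of the state.
- ctrl.read_state(): the state, without advancing time (a new reading comes with each control period).
- ctrl.get_image(name): name is "side" or "top"; returns a dict with "pixels" (400x640x3 uint8, red, green, blue), "fx", "fy", "cx", "cy" (pixels), "extrinsics" (4x4, takes a point from camera to world coordinates). Camera axes: x right, y up, looking along -z (the intrinsics and any distortion apply to the point x, -y, -z); pixel columns grow to the right and rows downward; lengths in mm; the calibration is good to about 2 mm. A picture is of the moment at which its call begins. There is no depth.
- ctrl.finish_job(): hands the job in; it is judged then, once.
The state is a dict: "clock": time; "qpos": joint angles; "qd": joint speeds; "tau": joint torques, N m; "eef_pos": TCP position; "tool_rot": TCP orientation; "force": force on the tool from outside, world axes, zero at the start; "torque": the same for the moment, N m; "width": finger opening in mm; "gripper_force": force on a finger pad.
Only numpy, scipy, OpenCV 4.12 (cv2) and the standard library are available. Lean on these libraries where they do the work, as an engineer would, in place of code of your own. Each camera call takes 0.05 s, during which the arm holds its last target. There are 200 camera calls.

## Working session

There is one attempt and no reset: what is moved stays moved. The work goes in short steps, Python scripts to look and compute and a tool call to move; the robot and the scene stay as the last step left them, time stands still between calls to the robot, and variables do not carry over. Pictures are saved under pics/ and viewed, at most 10 in all, crops included, and the job is handed in when it is done.

Besides the shell and the picture viewer there is one more tool, called after "Emit:" by a JSON object that holds its "op" and its "data". send_rows: Moves the arm, as the interface text tells. Its arguments: {"type":"object","properties":{"rows":{"type":"array","items":{"type":"array","items":{"type":"array","items":{"type":"number"}}}},"grip":{"type":"number"}},"required":["rows"]}

```bash
mkdir -p pics; ls
python3 - <<'E'
from cell import ctrl
import cv2,numpy as np,pickle
s=ctrl.read_state();print(s)
for n in("side","top"):
    d=ctrl.get_image(n);print(n,d["fx"],d["fy"],d["cx"],d["cy"],{k:v for k,v in d.items() if k not in("pixels",)})
    cv2.imwrite(f"pics/{n}0.png",d["pixels"][:,:,::-1]);pickle.dump(d,open(f"{n}0.pkl","wb"))
E
```

```text
pics
{'clock': 0.0, 'qpos': array([-1.28577162,  0.62936696,  0.03841838,  1.51836741, -0.02699964,
        0.99628042, -0.02002681]), 'qd': array([ 0.00015151, -0.0005037 ,  0.00139657, -0.0011217 ,  0.00135355,
        0.00108214, -0.00058108]), 'tau': array([ 6.77441294e-04, -5.63406551e+01,  1.22693505e+00, -1.93448710e+01,
        1.11808433e-02,  1.02063100e-02, -6.13121159e-06]), 'eef_pos': array([223.1801656 , 609.96962505, 302.97520422]), 'tool_rot': array([-3.13968782e+00,  1.26500918e-05,  2.79076043e+00]), 'force': array([-0.56032437, -0.50871865, -0.25591932]), 'torque': array([-0.01403379,  0.06081219,  0.01437725]), 'gripper_force': 0.0, 'width': 85.36140413989831}
side 377.5804310316682 377.5804310316682 321.70854005300043 197.94377054447358 {'fx': 377.5804310316682, 'fy': 377.5804310316682, 'cx': 321.70854005300043, 'cy': 197.94377054447358, 'extrinsics': array([[ 9.61266326e-01,  1.56267598e-01, -2.27040718e-01,
         2.73707560e+02],
       [-2.74871585e-01,  6.04234281e-01, -7.47894742e-01,
        -3.60904814e+02],
       [ 2.03140701e-02,  7.81333073e-01,  6.23783590e-01,
         6.47790206e+02],
       [ 0.00000000e+00,  0.00000000e+00,  0.00000000e+00,
         1.00000000e+00]])}
top 407.78062393376604 407.78062393376604 316.29440703160515 201.4030203963948 {'fx': 407.78062393376604, 'fy': 407.78062393376604, 'cx': 316.29440703160515, 'cy': 201.4030203963948, 'extrinsics': array([[-4.02563295e-02,  9.77777629e-01, -2.05743373e-01,
         2.90707454e+02],
       [-9.99189318e-01, -3.94692218e-02,  7.93013302e-03,
         2.66840969e+02],
       [-3.66624160e-04,  2.05895819e-01,  9.78573849e-01,
         9.91111120e+02],
       [ 0.00000000e+00,  0.00000000e+00,  0.00000000e+00,
         1.00000000e+00]])}
```

View pics/side0.png

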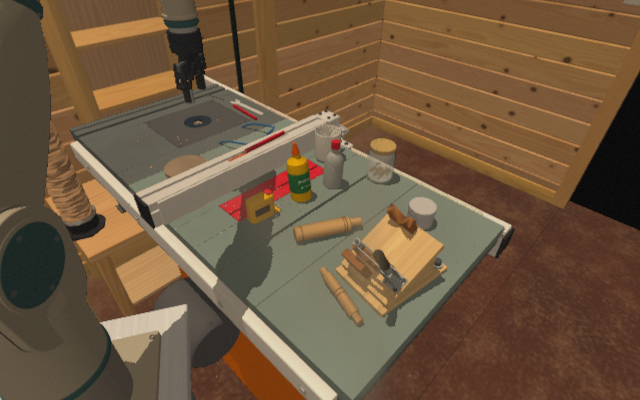

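View pics/top0.png

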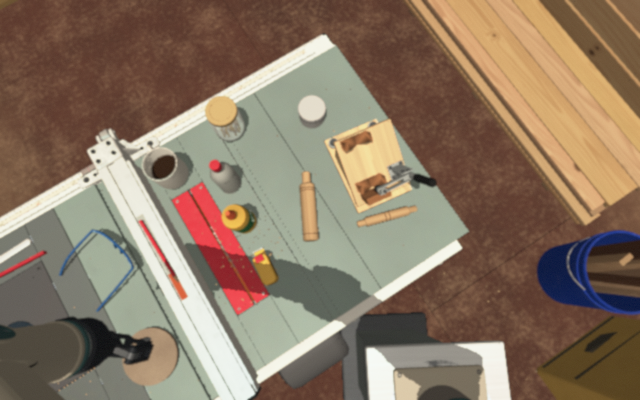

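Both views show the bench with the cradle at side (390,260) / top (370,165). The leg is at side (328,230) / top (309,207) with its tenon away from the robot. The rung is at side (342,295) / top (387,216). Next I'll zoom in to get landmarks.

```bash
cat > h.py <<'E'
import numpy as np,cv2,pickle
from scipy.spatial.transform import Rotation as R
def ray(d,u,v):
    E=d["extrinsics"];c=np.array([(u-d["cx"])/d["fx"],-(v-d["cy"])/d["fy"],-1.])
    r=E[:3,:3]@c;return E[:3,3],r/np.linalg.norm(r)
def plane(d,u,v,z):
    o,r=ray(d,u,v);return o+r*(z-o[2])/r[2]
def tri(d1,p1,d2,p2):
    o1,r1=ray(d1,*p1);o2,r2=ray(d2,*p2)
    A=np.c_[r1,-r2];t=np.linalg.lstsq(A,o2-o1,rcond=None)[0]
    a,b=o1+t[0]*r1,o2+t[1]*r2;return (a+b)/2,np.linalg.norm(a-b)
def proj(d,P):
    E=d["extrinsics"];c=(np.atleast_2d(P)-E[:3,3])@E[:3,:3]
    return np.c_[d["cx"]+d["fx"]*c[:,0]/-c[:,2],d["cy"]+d["fy"]*c[:,1]/c[:,2]]
def load(n):return pickle.load(open(n+".pkl","rb"))
def grab(n,tag):
    from cell import ctrl
    d=ctrl.get_image(n);pickle.dump(d,open(n+tag+".pkl","wb"));return d
def crop(d,x0,y0,w,h,k,name):
    im=cv2.resize(d["pixels"][y0:y0+h,x0:x0+w,::-1],None,fx=k,fy=k,interpolation=cv2.INTER_CUBIC)
    for i in range(0,w,10):
        L=(i+x0)%50==0;cv2.line(im,(i*k,0),(i*k,12 if L else 5),(255,255,255),1)
        if L:cv2.putText(im,str(i+x0),(i*k+2,22),0,.4,(255,255,255),1)
    for i in range(0,h,10):
        L=(i+y0)%50==0;cv2.line(im,(0,i*k),(12 if L else 5,i*k),(255,255,255),1)
        if L:cv2.putText(im,str(i+y0),(14,i*k+4),0,.4,(255,255,255),1)
    cv2.imwrite("pics/"+name,im)
E
python3 - <<'E'
from h import *
s,t=load("side0"),load("top0")
crop(s,290,190,160,120,5,"s0c.png");crop(t,290,110,160,120,5,"t0c.png")
print(plane(t,306,172,19),plane(t,311,240,19),plane(t,370,165,60))
E
```

```text
[570.38431725 281.41523144  19.        ] [401.4692338  275.39137761  19.        ] [569.70754022 128.131595    60.        ]
```

View pics/s0c.png

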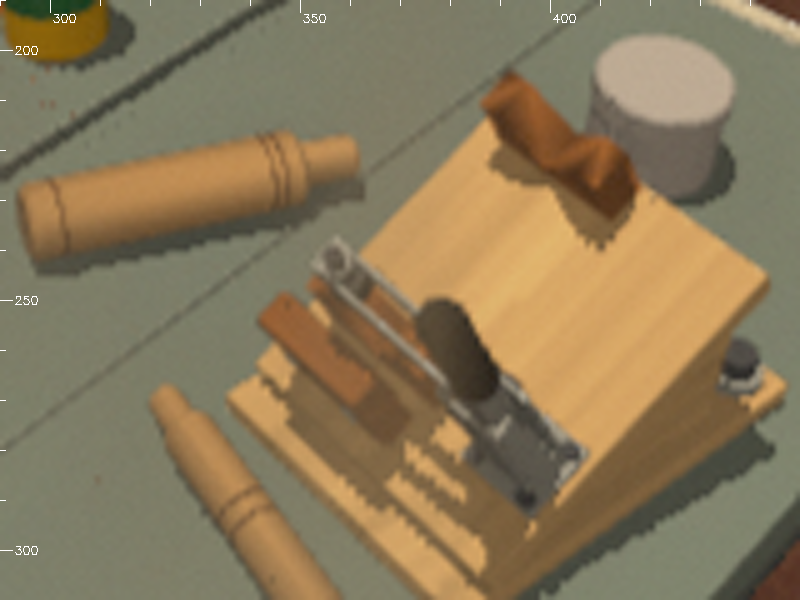

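View pics/t0c.png

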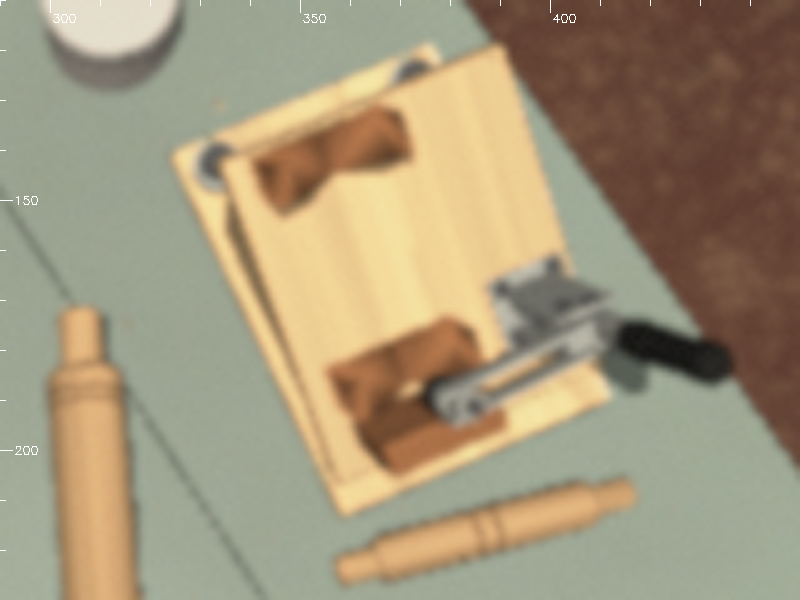

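Zoomed landmarks:
- **Board:** the top-right corner is at side (443.6,247) / top (390.4,119.6).
- **Stop:** top corners are at side (341.6,253.6), (367.6,278.4), (347.6,248.6) and top (369.6,204.4), (391,196), (366.4,198).
- **Clamp handle:** from side (386,268) to (377,252), and top (415,176) to (433,182).

I'll triangulate and fit these.

```bash
cat > m.py <<'E'
from h import *
s,t=load("side0"),load("top0")
C=[((53,-98,-39),(443.6,247),(390.4,119.6)),((53,45,-39),(387.5,214),(334.4,142)),((-103,30,13),(341.6,253.6),(369.6,204.4)),((-103,-30,13),(367.6,278.4),(391,196)),((-85,30,13),(347.6,248.6),(366.4,198)),
((-67,-78,57),(386.5,269),(414.5,176.5)),((-67,-78,129),(377,252.5),(433.5,182))]
P=[];Q=[]
for m,a,b in C:
    X,e=tri(s,a,t,b);print(m,X.round(1),round(e,1));P.append(m);Q.append(X)
P=np.array(P,float);Q=np.array(Q)
P5,Q5=P[:5],Q[:5]
rot,_=R.align_vectors(Q5-Q5.mean(0),P5-P5.mean(0));print("free fit ypr",rot.as_euler("ZYX",True))
from scipy.optimize import least_squares
f=lambda p:np.r_[tuple((proj(c,R.from_euler("ZY",[p[0],-np.pi/6]).apply(P[:5])+p[1:]*100-[c["b"]*0]*3)-[x[k] for x in C[:5]]).ravel() for c,k in((dict(s,b=0),1),(dict(t,b=0),2)))]
q=least_squares(f,[.35,5.5,1.2,.8],loss="soft_l1");print("yaw",np.degrees(q.x[0]),"seat",q.x[1:]*100);print(q.fun.reshape(2,-1,2).round(1).tolist())
for m,X in zip(P,Q):print((R.from_euler("ZY",[q.x[0],-np.pi/6]).inv().apply(X-q.x[1:]*100)-m).round(1))
# leg
L=[]
for d,(x0,y0,w,h),n in((s,(285,205,90,50),"s"),(t,(290,160,35,90),"t")):
    hs=cv2.cvtColor(np.ascontiguousarray(d["pixels"]),cv2.COLOR_RGB2HSV)
    m=cv2.inRange(hs,(8,85,60),(25,255,255));z=np.zeros_like(m);z[y0:y0+h,x0:x0+w]=m[y0:y0+h,x0:x0+w]
    c=max(cv2.findContours(z,0,1)[0],key=cv2.contourArea);r=cv2.minAreaRect(c);b=cv2.boxPoints(r)
    i=0 if np.linalg.norm(b[0]-b[1])<np.linalg.norm(b[1]-b[2]) else 1
    e=[(b[i]+b[i-3])/2,(b[(i+2)%4]+b[(i+3)%4])/2];print(n,r,[x.round(1).tolist() for x in e],cv2.contourArea(c));L.append(e)
(a,b),(c,d)=L
ns=[np.cross(ray(k,*e[0])[1],ray(k,*e[1])[1]) for k,e in((s,L[0]),(t,L[1]))]
dirn=np.cross(*ns);dirn/=np.linalg.norm(dirn);print("leg dir",dirn)
for u,v in((306,172),(308.5,206)): 
    e=L[1];k=[0,1];o,r=ray(t,*(e[0]*.5+e[1]*.5))
S=ns[0];os=s["extrinsics"][:3,3];X=o+r*((os-o)@S)/(r@S);print("axis pt by planes",X)
for e in L[1]:print(e,plane(t,*e,19),plane(t,*e,0),plane(t,*e,30))
E
python3 m.py
```

```text
(53, -98, -39) [665.3  79.5 102.6] 1.1
(53, 45, -39) [611.4 213.4  92.4] 14.3
(-103, 30, 13) [470.9 137.9  76.6] 0.2
(-103, -30, 13) [500.8  81.2  53.2] 13.9
(-85, 30, 13) [485.7 144.6  80.4] 0.4
(-67, -78, 57) [521.3  41.  122.4] 1.2
(-67, -78, 129) [488.   22.7 194.1] 1.5
free fit ypr [ 22.48158912 -29.73842035   0.64238496]
yaw 21.936865809825655 seat [571.11955349 146.45767482 107.34262104]
[[[0.7, 0.5], [5.1, -3.6], [-0.2, 2.9], [-6.5, -3.7], [-0.2, 1.6]], [[-0.4, -1.0], [-0.1, 0.5], [-0.8, 0.8], [1.0, -1.2], [-0.1, 0.4]]]
[-1.4  0.7  3.7]
[-6.5  2.  -5.1]
[ 4.4 -0.5  8.5]
[ -1.7  -4.3 -15.1]
[2.3 0.2 3.6]
[ 0.4 -1.2 -1.2]
[ 3.6 -5.7  7.8]
s ((327.58319091796875, 227.3993377685547), (16.030805587768555, 69.26286315917969), 78.2317123413086) [[361.5, 220.3000030517578], [293.70001220703125, 234.5]] 937.0
t ((308.1911926269531, 205.98529052734375), (68.5666732788086, 14.649030685424805), 85.60128784179688) [[305.6000061035156, 171.8000030517578], [310.79998779296875, 240.1999969482422]] 845.0
leg dir [-0.99922755 -0.03911827  0.00375128]
axis pt by planes [484.5439722  279.10099027  18.85521359]
[305.56177 171.80293] [570.93364036 282.48076127  19.        ] [5.76410687e+02 2.82786442e+02 1.13686838e-13] [567.76271886 282.30378797  30.        ]
[310.82062 240.16765] [401.08558602 275.83452883  19.        ] [403.24293662 276.01030878   0.        ] [399.83659357 275.7327615   30.        ]
```

```bash
cat >> m.py <<'E'
print("---")
K=[(s,1,[0,2,4,5]),(t,2,[0,1,2,3,4,5])]
f=lambda p:np.concatenate([(proj(c,R.from_euler("ZY",[p[0],-np.pi/6]).apply(P[i])+p[1:]*100)-[C[j][k] for j in i]).ravel() for c,k,i in K])
q=least_squares(f,[.35,5.5,1.2,.8],loss="soft_l1");print("yaw",np.degrees(q.x[0]),"seat",q.x[1:]*100);print(q.fun.reshape(-1,2).round(1).tolist())
T=R.from_euler("ZY",[q.x[0],-np.pi/6]);o=q.x[1:]*100
for m,X in zip(P,Q):print((T.inv().apply(X-o)-m).round(1))
V=np.array([(53,45,-39),(53,-98,-39),(31,33,-5),(31,22,-5),(31,0,-27),(31,-22,-5),(31,-33,-5),(-57,33,-5),(-57,22,-5),(-57,0,-27),(-57,-22,-5),(-103,30,13),(-103,-30,13),(-85,30,13),(-85,-30,13),(-67,-78,27),(-67,-78,129),(-67,-78,57)])
for d,x0,y0,n in((s,290,190,"s"),(t,290,110,"t")):
    im=cv2.resize(d["pixels"][y0:y0+120,x0:x0+160,::-1],None,fx=5,fy=5,interpolation=cv2.INTER_CUBIC)
    for u,v in proj(d,T.apply(V)+o):cv2.circle(im,(int((u+.5-x0)*5),int((v+.5-y0)*5)),3,(255,0,255),-1)
    cv2.imwrite(f"pics/f_{n}.png",im)
a,b=cv2.imread("pics/f_s.png"),cv2.imread("pics/f_t.png");cv2.imwrite("pics/f.png",cv2.resize(np.vstack([a[:,150:],b[:,150:]]),(500,600)) if 0 else np.hstack([a[150:550,200:600],b[0:400,100:500]]))
E
python3 m.py | sed -n '/---/,$p'
```

```text
---
yaw 21.60246730004943 seat [571.18979768 146.47527773 109.6148835 ]
[[1.0, -0.1], [-0.2, 1.9], [-0.2, 0.6], [-1.3, -1.3], [-0.0, -1.3], [0.0, -0.1], [-1.0, 0.6], [1.0, -1.3], [-0.2, 0.1], [-0.0, 0.2]]
[-2.1  1.1  1.5]
[-7.9  2.4 -6.9]
[ 3.  -1.1  6.6]
[ -2.7  -4.8 -17.2]
[ 1.  -0.2  1.8]
[-0.4 -1.7 -3.3]
[ 2.8 -6.4  5.6]
```

View pics/f.png

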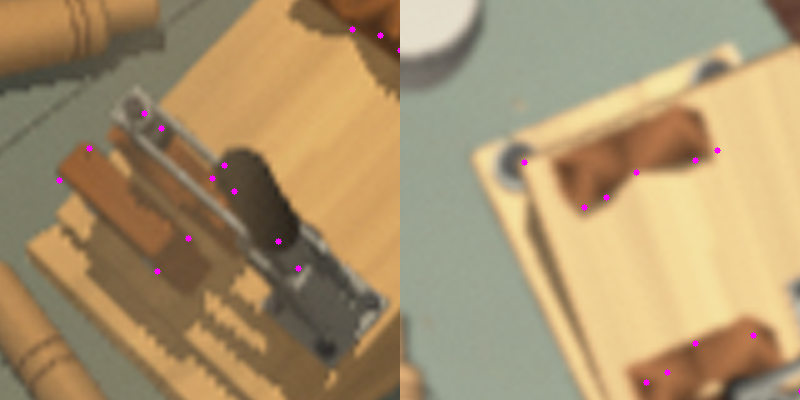

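The overlay shows the fit is close. The dark patch at the stop's right is its end face, so the real front-right corner in the side view is (361,271). I'm refitting with that and with the half-pixel offset.

```bash
cat > m2.py <<'E'
from h import *
from scipy.optimize import least_squares
s,t=load("side0"),load("top0")
S={(53,-98,-39):(443.6,247),(-103,30,13):(341.6,253.6),(-103,-30,13):(361,271),(-85,30,13):(347.6,248.6),(-85,-30,13):(364.4,264.4)}
U={(53,-98,-39):(390.4,119.6),(53,45,-39):(334.4,142),(-103,30,13):(369.6,204.4),(-103,-30,13):(391,196),(-85,30,13):(366.4,198),(-85,-30,13):(388,191),(31,33,-5):(347,152.6),(31,-33,-5):(371.6,141.6),(31,0,-27):(356.4,144.4)}
for k in S:
    X,e=tri(s,np.array(S[k])-.4,t,np.array(U[k])-.4);print(k,X.round(1),round(e,1))
f=lambda p:np.concatenate([(proj(c,R.from_euler("ZY",[p[0],-np.pi/6]).apply(np.array(list(D)))+p[1:]*100)-np.array(list(D.values()))+.4).ravel() for c,D in((s,S),(t,U))])
q=least_squares(f,[.35,5.5,1.2,.8],loss="soft_l1");print("yaw",np.degrees(q.x[0]),"seat",q.x[1:]*100);print(q.fun.reshape(-1,2).round(1).tolist())
T=R.from_euler("ZY",[q.x[0],-np.pi/6]);o=q.x[1:]*100
print("board low z?",(T.apply([-103,0,-39])+o))
for a,b in(((386.5,269),(414.5,176.5)),((377,252.5),(433.5,182))):
    print("handle in cradle",T.inv().apply(tri(s,np.array(a)-.4,t,np.array(b)-.4)[0]-o).round(1))
E
python3 m2.py
```

```text
(53, -98, -39) [665.6  80.6 102.8] 0.1
(-103, 30, 13) [471.1 138.9  76.9] 1.7
(-103, -30, 13) [491.9  87.4  74.1] 3.3
(-85, 30, 13) [485.9 145.7  80.7] 1.0
(-85, -30, 13) [501.7  95.   82.3] 2.4
yaw 20.800942294025628 seat [569.89198661 148.76294227 111.94674939]
[[0.4, -0.6], [-1.0, 0.4], [-1.2, 1.3], [-0.9, -0.8], [1.7, 1.3], [0.2, -0.4], [-0.2, 0.2], [-2.0, 1.5], [0.2, -0.1], [-1.2, 0.9], [1.0, -2.1], [-1.1, -1.2], [1.1, -1.2], [0.1, 0.1]]
board low z? [504.73446763 124.01069644  26.67175864]
handle in cradle [-66.7 -82.7  50.7]
handle in cradle [-63.5 -88.  131.7]
```

```bash
cat > g.py <<'E'
from h import *
from cell import ctrl
YAW=np.radians(21);SEAT=np.array([570,148.5,111.])
T=R.from_euler("ZY",[YAW,-np.pi/6])
W=lambda p:T.apply(p)+SEAT
C=lambda X:T.inv().apply(np.array(X)-SEAT)
def rot(y,z):
    y,z=np.array(y,float),np.array(z,float);return R.from_matrix(np.c_[np.cross(y,z),y,z])
RH=T*rot([1,0,0],[0,0,-1])      # at the handle: fingers close along cradle x
RL=T*rot([0,1,0],[0,0,-1])      # leg in cradle: fingers close along cradle y
def cur():
    s=ctrl.read_state();return s,np.array(s["eef_pos"]),R.from_euler("xyz",s["tool_rot"])
def rel(tcp,r):
    s,p,q=cur();return (q.inv().apply(tcp-p)/10).round(2).tolist()+(q.inv()*r).as_rotvec().round(3).tolist()
def tcp(grasp,r,d=54):return np.array(grasp)-d*r.as_matrix()[:,2]
def st():
    s,p,q=cur();print("t",round(s["clock"],1),"tcp",p.round(1),"grasp cradle",C(p+54*q.as_matrix()[:,2]).round(1),"F cradle",T.inv().apply(s["force"]).round(1),"w",round(s["width"],1),round(s["gripper_force"],1),"q",s["qpos"].round(2))
E
python3 - <<'E'
from g import *
st()
g=W([-66,-86,101]);print(g,W([-67,-78,27]),W([-67,-150,47]))
for k in(200,120):print(k,rel(tcp(W([-66,-86,101+k-54]),RH),RH))
print("tcp hi",tcp(W([-66,-86,181]),RH))
E
```

```text
t 0.1 tcp [223.2 610.  303.1] grasp cradle [-68.2 555.1 198.8] F cradle [ 0.3 -0.   0.3] w 85.4 0.0 q [-1.29  0.63  0.04  1.52 -0.03  1.   -0.02]
[500.31254398  29.63102249 165.46856578] [531.1795718   50.04892428 100.8826859 ] [547.6462599  -20.75254592 118.20319398]
200 [-38.43, -51.56, -3.47, -0.493, -0.223, 0.834]
120 [-41.45, -48.92, 3.45, -0.493, -0.223, 0.834]
tcp hi [437.7626554    5.62036987 281.51596989]
```

Emit:
{"op": "send_rows", "data": {"rows": [[[-38.4, -51.6, -3.5, -0.493, -0.223, 0.834], [-38.4, -51.6, -3.5, -0.493, -0.223, 0.834], [-38.4, -51.6, -3.5, -0.493, -0.223, 0.834], [-38.4, -51.6, -3.5, -0.493, -0.223, 0.834], [-38.4, -51.6, -3.5, -0.493, -0.223, 0.834], [-38.4, -51.6, -3.5, -0.493, -0.223, 0.834], [-38.4, -51.6, -3.5, -0.493, -0.223, 0.834], [-38.4, -51.6, -3.5, -0.493, -0.223, 0.834], [-38.4, -51.6, -3.5, -0.493, -0.223, 0.834], [-38.4, -51.6, -3.5, -0.493, -0.223, 0.834]]]}}

```text
clock: 1.1
eef_pos: [333.0, 259.9, 320.9]
tool_rot: [2.632, 0.009, 1.949]
force: [1.8, 0.5, 0.2]
width: 85.5
gripper_force: 0.0
```

```bash
python3 -c "
from g import *
st();print(rel(tcp(W([-66,-86,101+80]),RH),RH))"
```

```text
t 1.1 tcp [333.  259.9 320.9] grasp cradle [-52.8 188.8 218.5] F cradle [ 1.7 -0.2 -0.7] w 85.5 0.0 q [-1.03  0.17  0.16  2.42  1.14  0.24 -1.58]
[-27.46, -1.73, 3.83, -0.013, 0.002, 0.014]
```

Emit:
{"op": "send_rows", "data": {"rows": [[[-14, -1, 4, -0.01, 0, 0.01], [-14, -1, 4, -0.01, 0, 0.01], [-14, -1, 4, -0.01, 0, 0.01], [-14, -1, 4, -0.01, 0, 0.01], [-27.4, -1.7, 5, -0.01, 0, 0.01], [-27.4, -1.7, 5, -0.01, 0, 0.01], [-27.4, -1.7, 5, -0.01, 0, 0.01], [-27.4, -1.7, 5, -0.01, 0, 0.01], [-27.4, -1.7, 5, -0.01, 0, 0.01]]]}}

```text
clock: 2.0
eef_pos: [415.6, 105.8, 277.9]
tool_rot: [2.633, 0.003, 1.945]
force: [1.6, 1.1, -0.8]
width: 85.5
gripper_force: 0.0
```

```bash
python3 -c "
from g import *
d=grab('side','1');t=grab('top','1')
st();print(rel(tcp(W([-66,-86,101]),RH),RH))
a=d['pixels'][180:300,320:450,::-1];b=t['pixels'][110:230,340:470,::-1]
cv2.imwrite('pics/a1.png',cv2.resize(np.hstack([a,b]),None,fx=3,fy=3,interpolation=2))"
```

```text
t 2.1 tcp [416.5  96.1 275.5] grasp cradle [-59.3   5.4 169.5] F cradle [-0.8  0.4 -0.8] w 85.2 0.0 q [ 0.6   0.5  -1.22  2.47  1.71  0.52 -1.68]
[-9.13, -0.54, 6.97, -0.022, 0.012, -0.011]
```

View pics/a1.png

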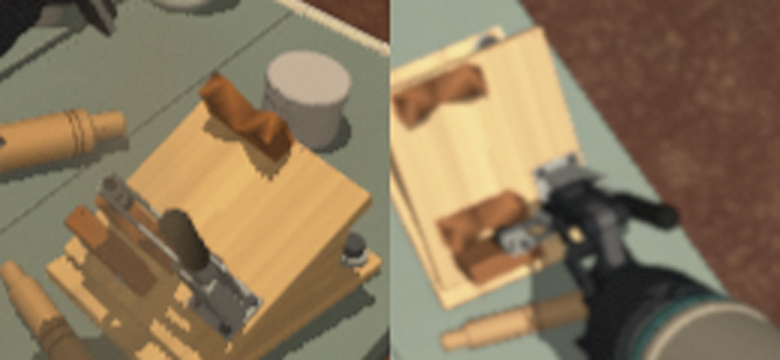

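The picture shows the gripper over the clamp, but the arm has folded near joint limits (q4 is at 2.47). The full tilt this close to the base is a poor choice. I'll go back to a vertical tool farther out and push the handle open with closed fingers.

```bash
cat >> g.py <<'E'
ux,uy=np.array([np.cos(YAW),np.sin(YAW),0]),np.array([-np.sin(YAW),np.cos(YAW),0])
RV=rot(ux,[0,0,-1])
def tip(p,d=73):return np.array(p)+[0,0,d]  # TCP for vertical tool with fingertip centre at p
E
python3 -c "
from g import *
print(rel(np.array([500,110,330.]),RV))"
```

```text
[-1.6, 9.91, -0.77, 0.502, 0.009, -0.014]
```

Emit:
{"op": "send_rows", "data": {"rows": [[[-0.3, 2, -0.5, 0.08, 0, 0], [-0.6, 4, -0.8, 0.17, 0, 0], [-0.9, 5.5, -0.8, 0.25, 0, 0], [-1.1, 7, -0.8, 0.33, 0, 0], [-1.3, 8.5, -0.8, 0.42, 0, 0], [-1.6, 9.9, -0.8, 0.502, 0, 0], [-1.6, 9.9, -0.8, 0.502, 0, 0], [-1.6, 9.9, -0.8, 0.502, 0, 0]]], "grip": 255}}

```text
clock: 2.9
eef_pos: [496.8, 121.6, 331.4]
tool_rot: [3.139, 0.005, 1.943]
force: [-0.4, -0.5, 0.6]
width: -0.2
gripper_force: 0.0
```

```bash
python3 -c "
from g import *
st();print(rel(np.array([500,110,330.]),RV))"
```

```text
t 2.9 tcp [496.8 121.6 331.4] grasp cradle [ 15.8   0.8 183. ] F cradle [-0.2 -0.4  0.8] w -0.2 0.0 q [ 0.43  0.62 -1.14  1.85  0.64  1.1  -0.59]
[-1.19, -0.12, 0.15, 0.003, 0.005, 0.006]
```

```bash
cat >> g.py <<'E'
H=np.array([-67,-78,27.])
def K(th,rho,off=9,s=1):  # fingertip centre touching the handle's groove side (s=1) or outer side (s=-1)
    h=np.array([0,-np.sin(th),np.cos(th)]);n=np.array([0,np.cos(th),np.sin(th)])
    return H+rho*h+s*off*n+s*np.array([0,11,0])
E
python3 -c "
from g import *
print('orient',rel(tip(W([-67,-49,87])),RV)[3:])
print(rel(tip(W([-67,-49,87])+[0,0,90]),RV));print(rel(tip(W([-67,-49,87])),RV))
print(W([-67,-49,87]))
print('arc')
p0=W([-67,-49,87])
for th in np.linspace(.1,1.3,13):print((RV.inv().apply(W(K(th,60+25*(th-.1)/1.2))-p0)/10).round(2).tolist())"
```

```text
orient [0.003, 0.005, 0.006]
[-4.99, -2.39, 1.58, 0.003, 0.005, 0.006]
[-4.94, -2.41, 10.58, 0.003, 0.005, 0.006]
[492.77948846  66.37171817 152.84421013]
arc
[-1.5, -0.03, -0.05]
[-2.15, -0.13, -0.23]
[-2.84, -0.2, -0.34]
[-3.55, -0.23, -0.39]
[-4.29, -0.21, -0.37]
[-5.03, -0.16, -0.28]
[-5.78, -0.06, -0.11]
[-6.52, 0.08, 0.14]
[-7.25, 0.26, 0.46]
[-7.94, 0.49, 0.86]
[-8.6, 0.77, 1.33]
[-9.2, 1.08, 1.87]
[-9.75, 1.43, 2.48]
```

Emit:
{"op": "send_rows", "data": {"rows": [[[-2.5, -1.2, 0.8, 0, 0, 0], [-5, -2.4, 1.6, 0, 0, 0], [-5, -2.4, 1.6, 0, 0, 0], [-5, -2.4, 5, 0, 0, 0], [-4.95, -2.4, 8, 0, 0, 0], [-4.95, -2.4, 10.6, 0, 0, 0], [-4.95, -2.4, 10.6, 0, 0, 0]]]}}

```text
clock: 3.6
eef_pos: [490.6, 65.0, 224.0]
tool_rot: [-3.139, 0.005, 1.944]
force: [0.2, -0.1, 0.8]
width: -0.1
gripper_force: 0.0
```

```bash
python3 -c "
from g import *
st();print(rel(tip(W([-67,-49,87])),RV))"
```

```text
t 3.6 tcp [490.6  65.  224. ] grasp cradle [-60.7 -49.8 103.2] F cradle [ 0.5 -0.2  0.6] w -0.1 0.0 q [ 0.45  0.73 -1.02  2.01  0.83  0.89 -0.65]
[0.05, 0.25, -0.18, -0.003, 0.005, 0.007]
```

Emit:
{"op": "send_rows", "data": {"rows": [[[-0.8, 0.2, -0.2, 0, 0, 0], [-1.5, 0.2, -0.2, 0, 0, 0], [-2.15, 0.1, -0.4, 0, 0, 0], [-2.85, 0.05, -0.5, 0, 0, 0], [-3.55, 0, -0.6, 0, 0, 0], [-4.3, 0, -0.55, 0, 0, 0], [-5.0, 0, -0.45, 0, 0, 0], [-5.0, 0, -0.45, 0, 0, 0]]]}}

```text
clock: 4.4
eef_pos: [513.4, 20.4, 233.0]
tool_rot: [3.132, 0.003, 1.942]
force: [1.3, 3.5, 0.9]
width: 0.2
gripper_force: 1.7
```

```bash
python3 -c "
from g import *
st();print(cur()[0]['force'])"
```

```text
t 4.4 tcp [513.4  20.4 233. ] grasp cradle [-51.1 -99.4 108. ] F cradle [ 2.6  2.8 -0.5] w 0.2 1.7 q [ 0.55  0.74 -1.04  1.96  0.82  0.92 -0.54]
[1.31429777 3.50260585 0.89393765]
```

```bash
python3 -c "
from g import *
for th in np.linspace(.6,1.3,8):print(rel(tip(W(K(th,60+25*(th-.1)/1.2))),RV))"
```

```text
[-0.0, -0.44, 0.44, 0.009, 0.003, 0.004]
[-0.75, -0.35, 0.61, 0.009, 0.003, 0.004]
[-1.49, -0.21, 0.86, 0.009, 0.003, 0.004]
[-2.21, -0.03, 1.18, 0.009, 0.003, 0.004]
[-2.91, 0.19, 1.58, 0.009, 0.003, 0.004]
[-3.56, 0.45, 2.06, 0.009, 0.003, 0.004]
[-4.17, 0.76, 2.6, 0.009, 0.003, 0.004]
[-4.72, 1.1, 3.22, 0.009, 0.003, 0.004]
```

Emit:
{"op": "send_rows", "data": {"rows": [[[0, -0.4, 0.4, 0, 0, 0], [-0.75, -0.35, 0.6, 0, 0, 0], [-1.5, -0.2, 0.85, 0, 0, 0], [-2.2, 0, 1.2, 0, 0, 0], [-2.9, 0.2, 1.6, 0, 0, 0], [-3.55, 0.45, 2.05, 0, 0, 0], [-4.2, 0.75, 2.6, 0, 0, 0], [-4.7, 1.1, 3.2, 0, 0, 0], [-4.7, 1.1, 3.2, 0, 0, 0]]]}}

```text
clock: 5.3
eef_pos: [539.0, -17.6, 203.6]
tool_rot: [3.136, 0.002, 1.943]
force: [-9.9, 5.9, 23.8]
width: -0.2
gripper_force: 12.9
```

```bash
python3 -c "
from g import *
st();print(rel(tip(W(K(1.3,85))),RV))"
```

```text
t 5.3 tcp [539.  -17.6 203.6] grasp cradle [ -57.  -144.    77.5] F cradle [ 5.7  9.  24.2] w -0.2 12.9 q [ 0.58  0.81 -1.    1.91  0.87  0.92 -0.48]
[-0.26, 0.12, 0.25, 0.006, 0.002, 0.006]
```

```bash
cat >> g.py <<'E'
LY=np.radians(2.24);LM=np.array([485.5,279.1,19.])
lx=np.array([np.cos(LY),np.sin(LY),0])
RG=rot([-np.sin(LY),np.cos(LY),0],[0,0,-1])
PICK=LM-10*lx+[0,0,57]
E
python3 -c "
from g import *
print(PICK);print(rel(PICK+[0,0,110],RG))"
```

```text
[475.50764127 278.70914583  76.        ]
[29.91, 4.86, 1.72, 0.004, 0.006, -1.238]
```

Emit:
{"op": "send_rows", "data": {"rows": [[[0, 0, -4, 0, 0, 0], [0, 0, -8, 0, 0, 0], [0, 0, -11, 0, 0, 0], [0, 0, -11, 0, 0, 0]]], "grip": 0}}

```text
clock: 5.7
eef_pos: [540.9, -20.2, 314.8]
tool_rot: [3.13, 0.009, 1.941]
force: [0.0, 0.7, 0.3]
width: 58.1
gripper_force: 0.0
```

```bash
python3 -c "
from g import *
st();print(rel(PICK+[0,0,120],RG))"
```

```text
t 5.7 tcp [540.9 -20.2 314.8] grasp cradle [  -0.4 -147.6  173.2] F cradle [0.4 0.6 0.1] w 58.1 0.0 q [ 0.67  0.68 -1.12  1.8   0.7   1.1  -0.33]
[30.34, 4.57, 11.66, 0.005, 0.015, -1.24]
```

Emit:
{"op": "send_rows", "data": {"rows": [[[15, 2.3, 0, 0, 0, -0.6], [15, 2.3, 0, 0, 0, -0.6], [15, 2.3, 0, 0, 0, -0.6], [15, 2.3, 0, 0, 0, -0.6], [30.3, 4.6, 4, 0, 0.015, -1.24], [30.3, 4.6, 4, 0, 0.015, -1.24], [30.3, 4.6, 8, 0, 0.015, -1.24], [30.3, 4.6, 11.6, 0, 0.015, -1.24], [30.3, 4.6, 11.6, 0, 0.015, -1.24], [30.3, 4.6, 11.6, 0, 0.015, -1.24]]]}}

```text
clock: 6.7
eef_pos: [471.8, 277.3, 190.7]
tool_rot: [3.139, -0.01, -3.102]
force: [-0.2, -0.1, 0.3]
width: 85.5
gripper_force: 0.0
```

```bash
python3 -c "
from g import *
d=grab('side','2');t=grab('top','2')
st();print(rel(PICK+[0,0,60],RG),rel(PICK,RG))
a=d['pixels'][180:300,310:440,::-1];b=t['pixels'][110:230,330:460,::-1]
cv2.imwrite('pics/a2.png',cv2.resize(np.hstack([a,b]),None,fx=3,fy=3,interpolation=2))"
```

```text
t 6.8 tcp [473.3 277.4 193.2] grasp cradle [-24.2 155.3  46.6] F cradle [ 0.4 -0.2  0.4] w 85.6 0.0 q [ 0.08  0.93 -1.15  1.89  0.99  1.05  0.1 ]
[-0.26, 0.1, 5.72, 0.004, -0.005, -0.002] [-0.29, 0.08, 11.72, 0.004, -0.005, -0.002]
```

View pics/a2.png

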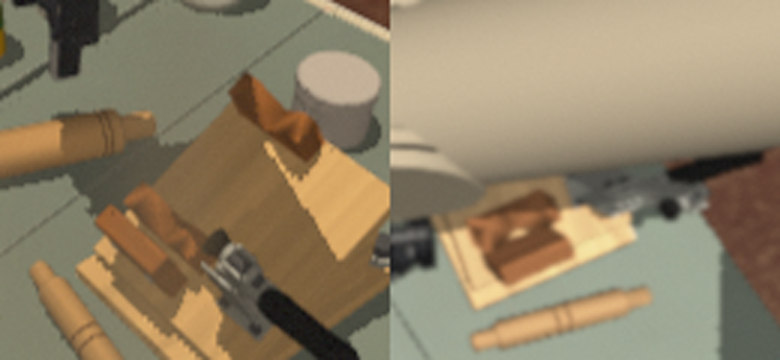

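The picture shows the clamp fully open: the handle is down to the right at side (410,285), and the vees and stop are clear. The leg is unmoved. Next I'll lower onto it.

Emit:
{"op": "send_rows", "data": {"rows": [[[-0.2, 0.1, 4, 0, -0.005, 0], [-0.3, 0.1, 8, 0, -0.005, 0], [-0.3, 0.1, 10.5, 0, -0.005, 0], [-0.3, 0.1, 11.7, 0, -0.005, 0], [-0.3, 0.1, 11.7, 0, -0.005, 0], [-0.3, 0.1, 11.7, 0, -0.005, 0]]]}}

```text
clock: 7.4
eef_pos: [475.5, 279.9, 76.8]
tool_rot: [3.136, 0.001, -3.103]
force: [-0.4, -0.1, 1.4]
width: 85.5
gripper_force: 0.0
```

```bash
python3 -c "
from g import *
st();print(rel(PICK,RG))"
```

```text
t 7.4 tcp [475.5 279.9  76.8] grasp cradle [-79.6 156.8 -55.9] F cradle [0.4 0.  1.4] w 85.5 0.0 q [ 0.01  1.08 -1.    1.93  1.22  0.91 -0.04]
[0.01, -0.12, 0.08, 0.006, 0.001, -0.0]
```

Emit:
{"op": "send_rows", "data": {"rows": [[[0, 0, 0, 0, 0, 0], [0, 0, 0, 0, 0, 0], [0, 0, 0, 0, 0, 0], [0, 0, 0, 0, 0, 0], [0, 0, 0, 0, 0, 0], [0, 0, 0, 0, 0, 0], [0, 0, 0, 0, 0, 0], [0, 0, 0, 0, 0, 0]]], "grip": 255}}

```text
clock: 8.2
eef_pos: [474.7, 279.9, 75.9]
tool_rot: [3.137, -0.0, -3.101]
force: [-0.4, -1.2, 6.1]
width: 36.4
gripper_force: 60.0
```

Emit:
{"op": "send_rows", "data": {"rows": [[[0, 0, -2, 0, 0, 0], [0, 0, -5, 0, 0, 0], [0, 0, -9, 0, 0, 0], [0, 0, -13, 0, 0, 0], [0, 0, -15, 0, 0, 0], [0, 0, -15, 0, 0, 0]]]}}

```text
clock: 8.8
eef_pos: [475.4, 280.2, 227.8]
tool_rot: [3.135, 0.003, -3.101]
force: [0.1, 0.1, -1.6]
width: 36.1
gripper_force: 60.9
```

```bash
python3 -c "
from g import *
st()
# leg point -10 goes to cradle: hover
for p in([-4,0,63],[-4,0,13],[-4,0,3]):print(p,tcp(W(p),RL),rel(tcp(W(p),RL),RL))"
```

```text
t 8.8 tcp [475.4 280.2 227.8] grasp cradle [ -4.  157.1  74.8] F cradle [-0.7  0.1 -1.5] w 36.1 60.9 q [ 0.09  0.87 -1.17  1.86  0.93  1.08  0.16]
[-4, 0, 63] [512.15152759 126.29405196 210.32497224] [-3.04, -15.53, 1.65, -0.08, -0.515, -0.32]
[-4, 0, 13] [535.49103825 135.2532507  167.02370205] [-5.4, -14.76, 6.0, -0.08, -0.515, -0.32]
[-4, 0, 3] [540.15894038 137.04509045 158.36344802] [-5.87, -14.61, 6.86, -0.08, -0.515, -0.32]
```

Emit:
{"op": "send_rows", "data": {"rows": [[[0, -2, 0, -0.02, -0.13, -0.08], [-0.5, -4, 0, -0.04, -0.26, -0.16], [-1, -6, 0, -0.06, -0.39, -0.24], [-2, -9, 0.5, -0.08, -0.515, -0.32], [-3, -12, 1, -0.08, -0.515, -0.32], [-3, -15.5, 1.3, -0.08, -0.515, -0.32], [-3, -15.5, 1.6, -0.08, -0.515, -0.32], [-3, -15.5, 1.6, -0.08, -0.515, -0.32], [-3, -15.5, 1.6, -0.08, -0.515, -0.32]]]}}

```text
clock: 9.7
eef_pos: [510.5, 126.5, 207.9]
tool_rot: [3.14, 0.518, -2.774]
force: [-0.7, 0.0, -2.3]
width: 36.2
gripper_force: 61.1
```

```bash
python3 -c "
from g import *
d=grab('side','3');t=grab('top','3')
st()
for p in([-4,0,63],[-4,0,13],[-4,0,3]):print(p,rel(tcp(W(p),RL),RL))
a=d['pixels'][180:300,320:450,::-1];b=t['pixels'][90:210,310:440,::-1]
cv2.imwrite('pics/a3.png',cv2.resize(np.hstack([a,b]),None,fx=3,fy=3,interpolation=2))"
```

```text
t 9.8 tcp [510.7 127.  208.4] grasp cradle [-6.2  1.3 61.9] F cradle [-1.   0.4 -1.4] w 35.7 61.1 q [ 0.43  0.77 -1.07  2.31  1.91  0.66 -0.15]
[-4, 0, 63] [-0.19, -0.12, -0.12, 0.002, -0.005, 0.002]
[-4, 0, 13] [-0.22, -0.13, 4.88, 0.002, -0.005, 0.002]
[-4, 0, 3] [-0.22, -0.13, 5.88, 0.002, -0.005, 0.002]
```

View pics/a3.png

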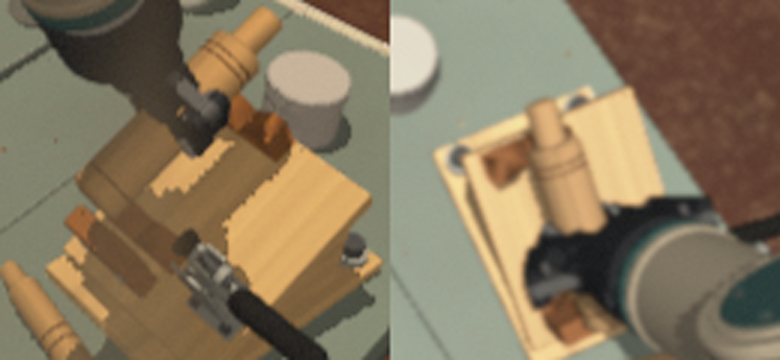

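```bash
python3 -c "
from g import *
d=load('side3');t=load('top3')
for x in(88.8,58.8):print(proj(d,W([x,1.3,59])),proj(t,W([x,1.3,59])))
# measured directions of the vee centres vs. leg: shoulder/tip midline in top
for (u,v) in((360,124),(367,141.5)):print(C(plane(t,u,v,W([75,0,59])[2])))"
```

```text
[[409.10395633 184.22531191]] [[358.9441785  124.09971259]]
[[398.78068356 194.89499393]] [[363.41570556 137.75351104]]
[86.79893671 -2.63450655 52.18788071]
[5.18545030e+01 6.58673160e-02 7.23630589e+01]
```

The picture shows the leg above the vees, aligned, with the tenon uphill at side (408,186) / top (360,124). Both match the predicted pixels to about 1 px. Lowering.

Emit:
{"op": "send_rows", "data": {"rows": [[[-0.2, -0.1, 1.5, 0, 0, 0], [-0.2, -0.1, 3, 0, 0, 0], [-0.2, -0.1, 4, 0, 0, 0], [-0.2, -0.1, 4.8, 0, 0, 0], [-0.2, -0.1, 5.1, 0, 0, 0], [-0.2, -0.1, 5.1, 0, 0, 0]]]}}

```text
clock: 10.4
eef_pos: [536.1, 135.1, 164.9]
tool_rot: [3.141, 0.519, -2.773]
force: [0.2, 0.9, -2.2]
width: 35.8
gripper_force: 61.1
```

```bash
python3 -c "
from g import *
st();print(rel(tcp(W([-4,0,3]),RL),RL))"
```

```text
t 10.4 tcp [536.1 135.1 164.9] grasp cradle [-4.9 -0.3 10.9] F cradle [-0.7  0.8 -2.2] w 35.8 61.1 q [ 0.38  0.89 -1.03  2.27  2.01  0.73 -0.19]
[-0.06, 0.04, 0.79, 0.001, -0.005, 0.001]
```

Emit:
{"op": "send_rows", "data": {"rows": [[[-0.1, 0, 0.2, 0, 0, 0], [-0.1, 0, 0.4, 0, 0, 0], [-0.1, 0, 0.6, 0, 0, 0], [-0.1, 0, 0.6, 0, 0, 0]]]}}

```text
clock: 10.8
eef_pos: [537.4, 137.5, 162.9]
tool_rot: [-3.141, 0.521, -2.767]
force: [-17.5, -4.9, 25.9]
width: 36.2
gripper_force: 64.7
```

```bash
python3 -c "
from g import *
st()"
```

```text
t 10.8 tcp [537.4 137.5 162.9] grasp cradle [-4.   1.5  8.1] F cradle [-2.7  1.7 31.4] w 36.2 64.7 q [ 0.38  0.9  -1.03  2.27  2.02  0.73 -0.19]
```

Emit:
{"op": "send_rows", "data": {"rows": [[[0, 0, -0.2, 0, 0, 0], [0, 0, -0.2, 0, 0, 0], [0, 0, -0.2, 0, 0, 0]]]}}

```text
clock: 11.1
eef_pos: [537.6, 137.1, 163.4]
tool_rot: [3.14, 0.52, -2.77]
force: [-8.0, 0.9, 10.0]
width: 36.2
gripper_force: 62.6
```

```bash
python3 -c "
from g import *
d=grab('side','4');t=grab('top','4')
st();s=ctrl.read_state();print('torque cradle',T.inv().apply(s['torque']))
a=d['pixels'][180:300,320:450,::-1];b=t['pixels'][90:210,310:440,::-1]
cv2.imwrite('pics/a4.png',cv2.resize(np.hstack([a,b]),None,fx=3,fy=3,interpolation=2))"
```

```text
t 11.2 tcp [537.6 137.2 163.4] grasp cradle [-3.7  1.3  8.6] F cradle [-2.1  4.1 11.7] w 36.5 62.6 q [ 0.38  0.9  -1.03  2.27  2.01  0.73 -0.19]
torque cradle [0.60181996 0.9066174  0.15346112]
```

View pics/a4.png

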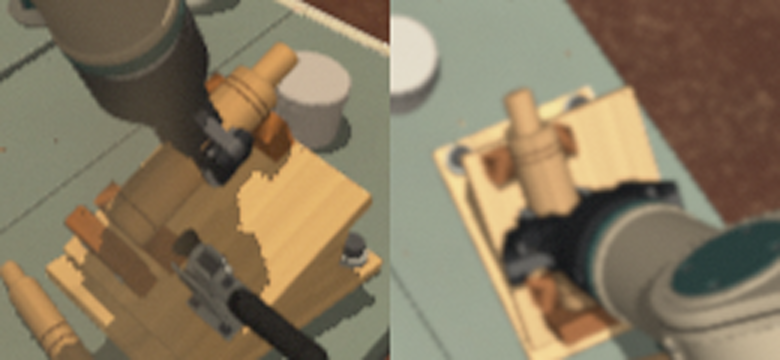

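```bash
python3 -c "
from g import *
d=load('side4');t=load('top4')
print(proj(d,W([-3.7+95,1.3,5.6])),proj(t,W([-3.7+95,1.3,5.6])))
X,e=tri(d,(415,196.5),t,(352.5,121.5));print(C(X),e)
for n in 'side4','top4':
  k=load(n);x0,y0=((390,185) if n[0]=='s' else (340,110))
  crop(k,x0,y0,50,50,6,n+'.png')
cv2.imwrite('pics/c4.png',np.hstack([cv2.imread('pics/side4.png'),cv2.imread('pics/top4.png')]))
"
```

```text
[[415.05873677 196.77223881]] [[351.30048228 120.73735587]]
[ 8.99818884e+01 -5.55652187e-03  9.59362640e+00] 1.1004017425006436
```

View pics/c4.png

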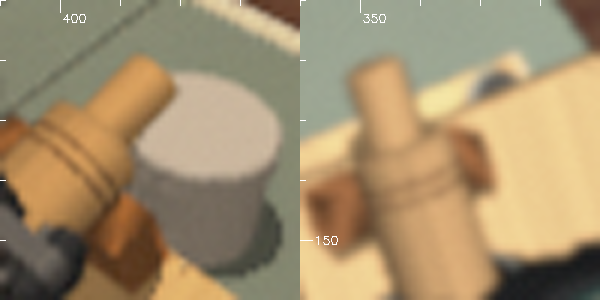

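The crop shows the leg lying between the cheeks of the upper vee. Its tip at side (412,195) / top (353,121) is parallel to the predicted axis. The wrist torque suggests contact on the lower vee only, so I'll pitch the tenon down slightly and check the force.

Emit:
{"op": "send_rows", "data": {"rows": [[[-0.1, 0, 0, 0, 0.02, 0], [-0.1, 0, 0, 0, 0.02, 0], [-0.1, 0, 0, 0, 0.02, 0]]]}}

```text
clock: 11.5
eef_pos: [538.6, 137.8, 164.0]
tool_rot: [3.14, 0.5, -2.77]
force: [-8.0, 1.0, 7.4]
width: 36.3
gripper_force: 62.3
```

```bash
cat >> g.py <<'E'
def ft():
    st();s=ctrl.read_state();F=T.inv().apply(s['force']);M=T.inv().apply(s['torque']);print('M at grasp (if taken at TCP)',(M-np.cross([0,0,-.054],F)).round(2),'M',M.round(2),'pitch',np.degrees(s['tool_rot'][1]).round(2))
E
python3 -c "
from g import *
ft()"
```

```text
t 11.5 tcp [538.6 137.8 164. ] grasp cradle [-3.5  1.5  8.5] F cradle [-2.4  3.8 10. ] w 36.3 62.3 q [ 0.37  0.88 -1.02  2.25  1.97  0.7  -0.15]
M at grasp (if taken at TCP) [0.56 0.43 0.28] M [0.76 0.56 0.28] pitch 28.66
```

Emit:
{"op": "send_rows", "data": {"rows": [[[-0.08, 0.07, 0.02, 0, 0.015, 0], [-0.08, 0.07, 0.02, 0, 0.015, 0], [-0.08, 0.07, 0.02, 0, 0.015, 0]]]}}

```text
clock: 11.8
eef_pos: [539.3, 138.4, 164.4]
tool_rot: [3.141, 0.486, -2.77]
force: [-8.6, -0.0, 9.5]
width: 36.3
gripper_force: 62.6
```

```bash
python3 -c "
from g import *
ft()"
```

```text
t 11.8 tcp [539.3 138.4 164.4] grasp cradle [-3.3  1.7  8.4] F cradle [-2.2  3.  12.3] w 36.3 62.6 q [ 0.36  0.88 -1.01  2.24  1.93  0.69 -0.12]
M at grasp (if taken at TCP) [0.43 0.43 0.25] M [0.59 0.55 0.25] pitch 27.83
```

Emit:
{"op": "send_rows", "data": {"rows": [[[0.1, 0, 0, 0, 0, 0], [0.2, 0, 0, 0, 0, 0], [0.3, 0, 0, 0, 0, 0], [0.4, 0, 0, 0, 0, 0], [0.4, 0, 0, 0, 0, 0]]]}}

```text
clock: 12.3
eef_pos: [538.9, 138.2, 164.1]
tool_rot: [3.141, 0.492, -2.769]
force: [-2.0, 3.2, 10.2]
width: 35.9
gripper_force: 62.3
```

```bash
python3 -c "
from g import *
ft()"
```

```text
t 12.3 tcp [538.9 138.2 164.1] grasp cradle [-3.5  1.7  8.4] F cradle [4.5 3.7 9.2] w 35.9 62.3 q [ 0.37  0.88 -1.01  2.24  1.95  0.7  -0.13]
M at grasp (if taken at TCP) [ 0.47 -0.52  0.3 ] M [ 0.67 -0.77  0.3 ] pitch 28.19
```

Emit:
{"op": "send_rows", "data": {"rows": [[[0.1, 0, -0.05, 0, 0, 0], [0.2, 0, -0.05, 0, 0, 0], [0.3, 0, -0.05, 0, 0, 0], [0.4, 0, -0.05, 0, 0, 0], [0.4, 0, -0.05, 0, 0, 0]]]}}

```text
clock: 12.8
eef_pos: [534.5, 136.4, 161.4]
tool_rot: [3.141, 0.489, -2.77]
force: [-1.0, 4.6, 7.2]
width: 36.4
gripper_force: 62.0
```

```bash
python3 -c "
from g import *
d=grab('side','5');t=grab('top','5')
ft()
crop(d,325,195,90,75,5,'x.png');crop(t,340,110,70,75,5,'y.png')
cv2.imwrite('pics/c5.png',np.hstack([cv2.imread('pics/x.png'),cv2.imread('pics/y.png')]))"
```

```text
t 12.9 tcp [534.5 136.4 161.4] grasp cradle [-9.1  1.6  8.4] F cradle [3.6 4.9 5.4] w 36.2 61.9 q [ 0.37  0.88 -1.02  2.26  1.96  0.7  -0.15]
M at grasp (if taken at TCP) [ 0.81 -0.62  0.32] M [ 1.07 -0.81  0.32] pitch 28.02
```

View pics/c5.png

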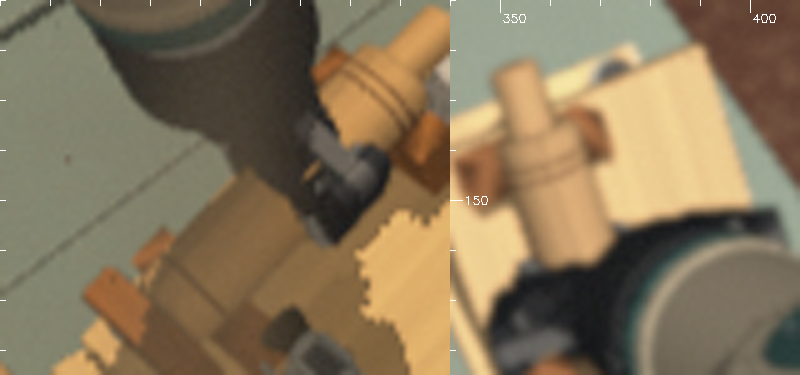

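The picture shows the leg in the vees with its foot close to the stop at about side (355,250). I've now used up my picture allowance, so from here I go by numbers. I'll keep sliding it downhill.

Emit:
{"op": "send_rows", "data": {"rows": [[[0.1, 0, 0, 0, 0, 0], [0.2, 0, 0, 0, 0, 0], [0.3, 0, 0, 0, 0, 0], [0.4, 0, 0, 0, 0, 0], [0.4, 0, 0, 0, 0, 0]]]}}

```text
clock: 13.4
eef_pos: [533.6, 136.1, 160.9]
tool_rot: [3.141, 0.494, -2.77]
force: [4.1, 8.1, 7.4]
width: 36.4
gripper_force: 61.7
```

```bash
python3 -c "
from g import *
ft()"
```

```text
t 13.4 tcp [533.6 136.1 160.9] grasp cradle [-10.    1.6   8.4] F cradle [9.5 6.1 3. ] w 36.4 61.7 q [ 0.37  0.89 -1.02  2.26  1.97  0.71 -0.16]
M at grasp (if taken at TCP) [ 0.77 -1.23  0.31] M [ 1.1  -1.75  0.31] pitch 28.31
```

Emit:
{"op": "send_rows", "data": {"rows": [[[0.15, 0, 0, 0, 0, 0], [0.3, 0, 0, 0, 0, 0], [0.3, 0, 0, 0, 0, 0], [0.3, 0, 0, 0, 0, 0]]]}}

```text
clock: 13.8
eef_pos: [533.3, 136.0, 160.7]
tool_rot: [3.142, 0.499, -2.77]
force: [9.3, 8.9, 8.9]
width: 36.2
gripper_force: 61.5
```

```bash
python3 -c "
from g import *
ft()"
```

```text
t 13.8 tcp [533.3 136.  160.7] grasp cradle [-10.    1.6   8.4] F cradle [14.7  5.   1.7] w 36.2 61.5 q [ 0.37  0.89 -1.02  2.27  1.98  0.72 -0.17]
M at grasp (if taken at TCP) [ 0.89 -1.92  0.31] M [ 1.16 -2.72  0.31] pitch 28.58
```

Emit:
{"op": "send_rows", "data": {"rows": [[[-0.3, 0.05, 0.08, 0, 0, 0], [-0.3, 0.05, 0.08, 0, 0, 0], [-0.3, 0.05, 0.08, 0, 0, 0]]]}}

```text
clock: 14.1
eef_pos: [533.5, 136.2, 160.8]
tool_rot: [-3.14, 0.495, -2.77]
force: [0.0, 2.7, 16.5]
width: 36.1
gripper_force: 62.8
```

```bash
python3 -c "
from g import *
ft()"
```

```text
t 14.1 tcp [533.5 136.2 160.8] grasp cradle [-10.    1.6   8.4] F cradle [ 9.1  2.5 13.8] w 36.1 62.8 q [ 0.37  0.89 -1.02  2.26  1.97  0.72 -0.16]
M at grasp (if taken at TCP) [ 0.58 -1.16  0.33] M [ 0.72 -1.65  0.33] pitch 28.34
```

Emit:
{"op": "send_rows", "data": {"rows": [[[0, 0, 0, 0, 0, 0], [0, 0, 0, 0, 0, 0], [0, 0, 0, 0, 0, 0], [0, 0, 0, 0, 0, 0]]], "grip": 70}}

```text
clock: 14.5
eef_pos: [530.3, 132.4, 156.3]
tool_rot: [-3.14, 0.482, -2.775]
force: [0.6, -0.7, 0.5]
width: 62.1
gripper_force: 0.0
```

```bash
python3 -c "
from g import *
d=grab('side','6');t=grab('top','6')
ft()
for a,b in(('side5','side6'),('top5','top6')):
  A,B=load(a)['pixels'].astype(int),load(b)['pixels'].astype(int)
  r=(slice(195,215),slice(400,416)) if a[0]=='s' else (slice(118,140),slice(345,372))
  print(a,np.abs(A[r]-B[r]).mean())"
```

```text
t 14.6 tcp [530.4 132.7 156.5] grasp cradle [-16.4  -0.6   6.8] F cradle [-0.6 -0.6  0.1] w 61.8 0.0 q [ 0.37  0.89 -1.01  2.27  1.97  0.72 -0.16]
M at grasp (if taken at TCP) [ 0.01  0.44 -0.03] M [-0.02  0.47 -0.03] pitch 27.66
side5 2.495833333333333
top5 1.4079685746352413
```

Emit:
{"op": "send_rows", "data": {"rows": [[[0, 0, -2, 0, 0, 0], [0, 0, -5, 0, 0, 0], [0, 0, -8, 0, 0, 0], [2, 0, -11, 0, -0.1, 0], [2, 0, -13, 0, -0.2, 0], [2, 0, -13, 0, -0.2, 0]]]}}

```text
clock: 15.2
eef_pos: [472.3, 103.8, 269.9]
tool_rot: [-3.139, 0.674, -2.779]
force: [-0.2, 0.2, -1.1]
width: 62.1
gripper_force: 0.0
```

```bash
sed -i 's/^H=np/SEAT+=T.apply([0,1.5,4.])\nH=np/' g.py
cat >> g.py <<'E'
def hp(th,rho):return H+rho*np.array([0,-np.sin(th),np.cos(th)])
E
python3 -c "
from g import *
st()
g=W(hp(1.3,80));print(g);print(rel(g+[0,0,54+110],RV),rel(g+[0,0,54],RV))
grab('side','7');grab('top','7')
d,t=load('side7'),load('top7')
print(proj(d,W([[85,0,0],[55,0,0],[-85,0,19]])),proj(t,W([[85,0,0],[55,0,0],[-85,0,19]])))
for k in d,t:
  hs=cv2.cvtColor(np.ascontiguousarray(k['pixels']),cv2.COLOR_RGB2HSV);print(cv2.inRange(hs,(8,85,60),(25,255,255))[[118,122,126,130,134,138]][:,340:375].tolist() if k is t else '')
"
```

```text
t 15.2 tcp [472.3 103.8 269.9] grasp cradle [ -5.3  -8.5 133.8] F cradle [-0.7  0.3 -0.9] w 62.1 0.0 q [ 0.6   0.66 -1.24  2.47  2.09  0.7  -0.36]
[546.41026189 -25.06668618 122.87965   ]
[-2.9, -14.68, 0.18, 0.524, 0.53, 1.501] [3.96, -14.66, 8.78, 0.524, 0.53, 1.501]
[[413.09387975 199.22590206]
 [403.34600248 209.37657899]
 [353.88593728 254.30750838]] [[351.92317778 123.44458812]
 [356.20691737 136.2990084 ]
 [377.81481766 194.8708048 ]]

[[0, 0, 0, 0, 0, 0, 0, 0, 0, 0, 0, 0, 0, 0, 0, 0, 0, 0, 0, 0, 0, 0, 0, 0, 0, 0, 0, 0, 0, 0, 0, 0, 0, 0, 0], [0, 0, 0, 0, 0, 0, 0, 0, 0, 0, 0, 0, 0, 0, 0, 0, 0, 0, 0, 0, 0, 0, 0, 0, 0, 0, 0, 0, 0, 0, 0, 0, 0, 0, 0], [0, 0, 0, 0, 0, 0, 0, 0, 0, 255, 255, 255, 255, 255, 255, 255, 255, 255, 255, 255, 255, 0, 0, 0, 0, 0, 255, 0, 0, 0, 255, 255, 255, 255, 255], [0, 0, 0, 0, 0, 0, 0, 0, 0, 255, 255, 255, 255, 255, 255, 255, 255, 255, 255, 255, 255, 255, 255, 255, 255, 255, 255, 255, 255, 255, 255, 255, 255, 255, 255], [255, 255, 255, 255, 255, 255, 255, 255, 255, 255, 255, 255, 255, 255, 255, 255, 255, 255, 255, 255, 255, 255, 255, 255, 255, 255, 255, 255, 255, 255, 255, 255, 255, 255, 255], [255, 255, 255, 255, 255, 255, 255, 255, 255, 255, 255, 255, 255, 255, 255, 255, 255, 255, 255, 255, 255, 255, 255, 255, 255, 255, 255, 255, 255, 255, 255, 255, 255, 255, 255]]
```

Emit:
{"op": "send_rows", "data": {"rows": [[[-0.5, -2, -0.5, 0.05, 0.05, 0.14], [-1, -4, -1, 0.1, 0.1, 0.28], [-1.5, -6, -1, 0.15, 0.15, 0.42], [-2, -8, -1, 0.2, 0.2, 0.56], [-2.4, -9.5, -1, 0.25, 0.25, 0.7], [-2.6, -11, -1, 0.3, 0.3, 0.84], [-2.9, -12.5, -1, 0.35, 0.35, 0.98], [-2.9, -14, -0.5, 0.4, 0.4, 1.12], [-2.9, -14.7, 0, 0.45, 0.45, 1.26], [-2.9, -14.7, 0, 0.49, 0.49, 1.4]]], "grip": 90}}

```text
clock: 16.3
eef_pos: [544.9, -20.4, 285.8]
tool_rot: [3.097, 0.054, 2.098]
force: [-0.8, -0.4, -0.9]
width: 54.9
gripper_force: 0.0
```

```bash
python3 -c "
from g import *
st()
g=W(hp(1.3,80));print(rel(g+[0,0,54+110],RV),rel(g+[0,0,54],RV))
grab('side','7');grab('top','7')
t=load('top7');print(t['pixels'][112:136:2,352].tolist());print(t['pixels'][126,344:366].tolist());d=load('side7');print(d['pixels'][197,408:422].tolist())
for a,b,r in (('side5','side7',(slice(195,215),slice(400,416))),('top5','top7',(slice(118,140),slice(345,372)))):print(np.abs(load(a)['pixels'][r].astype(int)-load(b)['pixels'][r]).mean())
"
```

```text
t 16.3 tcp [544.9 -20.4 285.8] grasp cradle [  -9.8 -152.7  141.3] F cradle [-1.2 -0.1 -0.3] w 54.9 0.0 q [ 0.6   0.65 -0.99  1.86  0.73  0.96 -0.19]
[-0.48, -0.1, -0.09, 0.049, 0.05, 0.161] [0.11, -0.59, 10.88, 0.049, 0.05, 0.161]
[[157, 166, 147], [156, 165, 147], [158, 166, 148], [156, 164, 146], [157, 166, 147], [152, 150, 127], [191, 151, 105], [215, 169, 117], [207, 163, 113], [198, 156, 109], [187, 148, 103], [173, 137, 95]]
[[157, 167, 148], [157, 166, 147], [155, 163, 144], [151, 154, 134], [151, 139, 113], [163, 132, 96], [184, 144, 101], [201, 157, 110], [215, 169, 117], [223, 177, 123], [225, 181, 125], [224, 179, 124], [219, 173, 120], [204, 163, 115], [201, 170, 123], [223, 198, 144], [238, 220, 158], [243, 226, 163], [244, 228, 164], [244, 229, 166], [244, 229, 166], [243, 226, 163]]
[[137, 123, 91], [162, 122, 77], [186, 138, 82], [197, 143, 85], [185, 141, 90], [163, 135, 97], [138, 125, 98], [100, 90, 77], [50, 44, 41], [30, 29, 28], [28, 30, 24], [34, 31, 29], [29, 28, 28], [29, 28, 27]]
6.922916666666667
1.4590347923681257
```

Emit:
{"op": "send_rows", "data": {"rows": [[[-0.4, -0.1, 0, 0.05, 0.05, 0.08], [-0.4, -0.1, 0, 0.05, 0.05, 0.16], [-0.4, -0.1, 0, 0.05, 0.05, 0.16], [-0.2, -0.3, 4, 0.05, 0.05, 0.16], [0, -0.5, 7, 0.05, 0.05, 0.16], [0, -0.5, 7, 0.05, 0.05, 0.16]]]}}

```text
clock: 17.0
eef_pos: [542.4, -26.0, 213.7]
tool_rot: [-3.137, 0.003, 1.948]
force: [-0.1, 0.1, 0.2]
width: 55.5
gripper_force: 0.0
```

```bash
python3 -c "
from g import *
st()
g=W(hp(1.3,80));print(rel(g+[0,0,54],RV))
d=grab('side','8');t=grab('top','8')
for x in(200,213,217,225,240):pass
P=W(np.array([hp(1.3,r) for r in(35,60,80,100)]))
for k in d,t:
  q=proj(k,P);print(q.round(1).tolist())
  m=(k['pixels'].max(2)<70).astype(np.uint8)
  for u,v in q:
    c=m[int(v)-12:int(v)+13,int(u)] if k is t or 1 else 0;print((np.flatnonzero(c)-12).tolist())"
```

```text
t 17.0 tcp [542.4 -26.  213.7] grasp cradle [ -52.3 -154.7   82.4] F cradle [0.1 0.1 0.2] w 55.5 0.0 q [ 0.54  0.75 -0.88  1.89  0.76  0.88 -0.35]
[-0.05, 0.42, 3.68, -0.005, 0.003, 0.011]
[[398.5, 280.8], [407.8, 288.5], [415.5, 295.0], [423.7, 301.8]]
[-12, -11, -10, -9, -8, -7, -6, -5, -4, -3, -2, -1, 0, 1, 2, 3, 4, 5, 6, 7, 12]
[-12, -11, -10, -9, -8, -7, -6, -5, -4, -3, -2, -1, 0, 1, 2, 3, 4, 5, 6, 7, 8, 9]
[-12, -11, -7, -6, -5, -4, -3, -2, -1, 0, 1, 2, 3, 4]
[-9, -8, -7, -6, -5, -4, -3, -2, -1, 0, 1, 2, 3]
[[423.3, 170.5], [434.4, 166.9], [443.3, 164.1], [452.3, 161.2]]
[-4, -3, -2, 7, 8, 9, 10, 11, 12]
[-3, -2, -1, 0, 1, 2, 3]
[-4, -3, -2, -1, 0, 1, 2]
[-12, -4, -3, -2, -1, 0, 1, 2, 3]
```

Emit:
{"op": "send_rows", "data": {"rows": [[[0, 0.3, 2, 0, 0, 0.01], [0, 0.4, 3.6, 0, 0, 0.01], [0, 0.4, 3.6, 0, 0, 0.01], [0, 0.4, 3.6, 0, 0, 0.01]]]}}

```text
clock: 17.5
eef_pos: [549.5, -24.8, 181.6]
tool_rot: [3.139, 0.005, 1.933]
force: [-0.1, -0.5, 0.4]
width: 55.2
gripper_force: 0.0
```

Emit:
{"op": "send_rows", "data": {"rows": [[[0, 0, 0, 0, 0, 0], [0, 0, 0, 0, 0, 0], [0, 0, 0, 0, 0, 0], [0, 0, 0, 0, 0, 0], [0, 0, 0, 0, 0, 0], [0, 0, 0, 0, 0, 0]]], "grip": 255}}

```text
clock: 18.1
eef_pos: [548.1, -25.8, 181.7]
tool_rot: [-3.141, 0.006, 1.928]
force: [-5.3, -1.2, 6.8]
width: 16.8
gripper_force: 57.2
```

```bash
python3 -c "
from g import *
st()
a=hp(1.3,80)
for th in np.arange(1.3,.3,-.1):print(round(th,1),(RV.inv().apply(T.apply(hp(th,80)-a))/10).round(2).tolist())"
```

```text
t 18.1 tcp [548.1 -25.8 181.7] grasp cradle [ -63.5 -156.7   51.9] F cradle [-1.3  0.8  8.6] w 16.8 57.2 q [ 0.51  0.8  -0.84  1.9   0.81  0.83 -0.41]
1.3 [0.0, 0.0, 0.0]
1.2 [0.25, -0.38, -0.66]
1.1 [0.58, -0.74, -1.29]
1.0 [0.98, -1.09, -1.89]
0.9 [1.44, -1.42, -2.45]
0.8 [1.97, -1.72, -2.97]
0.7 [2.55, -1.99, -3.45]
0.6 [3.19, -2.23, -3.86]
0.5 [3.87, -2.44, -4.23]
0.4 [4.59, -2.61, -4.53]
```

```bash
cat >> g.py <<'E'
def lift(ths,k=1.0,rho=80,th0=1.3):
    s,p,q=cur();g0=p+54*q.as_matrix()[:,2];a0=np.arcsin(.5*np.cos(th0))
    for th in ths:
        r=q*R.from_rotvec([-k*(np.arcsin(.5*np.cos(th))-a0),0,0])
        g=g0+T.apply(hp(th,rho)-hp(th0,rho));t_=g-54*r.as_matrix()[:,2]
        print(round(th,2),(q.inv().apply(t_-p)/10).round(2).tolist()+(q.inv()*r).as_rotvec().round(3).tolist(),t_.round(0))
E
python3 -c "
from g import *
lift(np.arange(1.2,.25,-.1))"
```

```text
1.2 [0.24, -0.64, -0.65, -0.048, 0.0, -0.0] [541. -26. 188.]
1.1 [0.56, -1.26, -1.27, -0.095, 0.0, 0.0] [534. -25. 194.]
1.0 [0.96, -1.85, -1.84, -0.139, 0.0, -0.0] [527. -23. 200.]
0.9 [1.41, -2.41, -2.37, -0.182, 0.0, 0.0] [521. -21. 205.]
0.8 [1.94, -2.92, -2.85, -0.222, 0.0, 0.0] [514. -18. 210.]
0.7 [2.52, -3.4, -3.28, -0.258, 0.0, 0.0] [507. -14. 214.]
0.6 [3.15, -3.81, -3.65, -0.291, 0.0, 0.0] [501.  -9. 218.]
0.5 [3.83, -4.18, -3.97, -0.32, 0.0, -0.0] [496.  -4. 221.]
0.4 [4.54, -4.48, -4.23, -0.344, 0.0, -0.0] [490.   1. 224.]
0.3 [5.29, -4.73, -4.44, -0.364, 0.0, -0.0] [485.   8. 226.]
```

Emit:
{"op": "send_rows", "data": {"rows": [[[0.1, -0.3, -0.3, -0.024, 0, 0], [0.25, -0.65, -0.65, -0.05, 0, 0], [0.4, -0.95, -0.95, -0.07, 0, 0], [0.55, -1.25, -1.25, -0.095, 0, 0], [0.75, -1.55, -1.55, -0.12, 0, 0], [0.95, -1.85, -1.85, -0.14, 0, 0], [0.95, -1.85, -1.85, -0.14, 0, 0]]]}}

```text
clock: 18.8
eef_pos: [529.4, -24.2, 198.8]
tool_rot: [2.998, 0.004, 1.924]
force: [5.3, 0.1, -13.9]
width: 16.5
gripper_force: 82.6
```

```bash
python3 -c "
from g import *
st();print(np.linalg.norm(cur()[0]['force']),'exp',hp(1.0,80)-hp(1.3,80)+[-63.5,-156.7,51.9])"
```

```text
t 18.8 tcp [529.4 -24.2 198.8] grasp cradle [ -62.6 -148.5   71.8] F cradle [ -2.6  -1.8 -14.5] w 16.5 82.6 q [ 0.56  0.71 -0.84  2.04  0.89  0.62 -0.5 ]
14.841184779516261 exp [ -63.5        -146.93302395   73.72427818]
```

Following well at 15 N. I'll continue the arc.

Emit:
{"op": "send_rows", "data": {"rows": [[[0.25, -0.3, -0.25, -0.02, 0, 0], [0.45, -0.55, -0.5, -0.04, 0, 0], [0.7, -0.8, -0.75, -0.06, 0, 0], [1.0, -1.1, -1.0, -0.08, 0, 0], [1.3, -1.3, -1.2, -0.1, 0, 0], [1.55, -1.55, -1.45, -0.12, 0, 0], [1.55, -1.55, -1.45, -0.12, 0, 0]]]}}

```text
clock: 19.5
eef_pos: [510.0, -16.1, 213.0]
tool_rot: [2.874, 0.007, 1.925]
force: [7.2, -3.9, -2.9]
width: 16.6
gripper_force: 64.2
```

```bash
python3 -c "
from g import *
st();print(np.linalg.norm(cur()[0]['force']),'exp',hp(.7,80)-hp(1.3,80)+[-63.5,-156.7,51.9]);lift(np.arange(.6,-.05,-.1),1,80,.7)"
```

```text
t 19.5 tcp [510.  -16.1 213. ] grasp cradle [ -62.3 -134.2   89.6] F cradle [ 3.2 -6.2 -5.2] w 16.6 64.2 q [ 0.56  0.62 -0.79  2.16  1.02  0.42 -0.63]
8.68522633121517 exp [ -63.5        -131.15276015   91.68746869]
0.6 [0.63, -0.31, -0.47, -0.033, 0.0, -0.0] [504. -12. 217.]
0.5 [1.31, -0.57, -0.88, -0.062, 0.0, -0.0] [498.  -7. 220.]
0.4 [2.02, -0.8, -1.21, -0.086, 0.0, -0.0] [493.  -1. 222.]
0.3 [2.77, -0.98, -1.47, -0.106, 0.0, 0.0] [488.   5. 224.]
0.2 [3.54, -1.12, -1.66, -0.12, -0.0, -0.0] [483.  12. 226.]
0.1 [4.33, -1.2, -1.78, -0.128, 0.0, 0.0] [480.  19. 227.]
0.0 [5.13, -1.23, -1.83, -0.131, 0.0, -0.0] [476.  26. 227.]
```

Emit:
{"op": "send_rows", "data": {"rows": [[[0.3, -0.1, -0.2, -0.01, 0, 0], [0.6, -0.2, -0.45, -0.02, 0, 0], [0.95, -0.3, -0.7, -0.03, 0, 0], [1.3, -0.4, -0.9, -0.04, 0, 0], [1.65, -0.5, -1.05, -0.045, 0, 0], [2.0, -0.6, -1.2, -0.05, 0, 0], [2.0, -0.6, -1.2, -0.05, 0, 0]]]}}

```text
clock: 20.2
eef_pos: [495.2, -3.4, 223.5]
tool_rot: [2.826, 0.014, 1.922]
force: [4.8, -10.9, 7.1]
width: 15.4
gripper_force: 58.3
```

```bash
python3 -c "
from g import *
st();print(np.linalg.norm(cur()[0]['force']),'exp',hp(.4,80)-hp(1.3,80)+[-63.5,-156.7,51.9]);lift(np.arange(.3,-.05,-.1),.5,80,.4)"
```

```text
t 20.2 tcp [495.2  -3.4 223.5] grasp cradle [ -62.5 -117.5  102.7] F cradle [  4.1 -11.9   5.9] w 15.4 58.3 q [ 0.52  0.56 -0.74  2.23  1.1   0.33 -0.75]
13.840552243335866 exp [ -63.5        -110.76881255  104.18497323]
0.3 [0.75, -0.12, -0.28, -0.01, 0.0, -0.0] [491.   3. 226.]
0.2 [1.52, -0.2, -0.49, -0.017, -0.0, 0.0] [487.  10. 227.]
0.1 [2.3, -0.26, -0.62, -0.021, 0.0, 0.0] [483.  17. 228.]
-0.0 [3.1, -0.28, -0.67, -0.023, 0.0, 0.0] [480.  24. 229.]
```

Emit:
{"op": "send_rows", "data": {"rows": [[[0.4, 0, -0.15, 0, 0, 0], [0.8, 0, -0.3, 0, 0, 0], [1.2, -0.05, -0.4, 0, 0, 0], [1.6, -0.05, -0.5, 0, 0, 0], [2.0, -0.1, -0.6, 0, 0, 0], [2.4, -0.1, -0.65, 0, 0, 0], [2.4, -0.1, -0.65, 0, 0, 0]]]}}

```text
clock: 20.9
eef_pos: [480.4, 23.2, 228.0]
tool_rot: [2.828, 0.006, 1.932]
force: [-0.4, -0.8, 0.1]
width: -0.1
gripper_force: 0.0
```

```bash
cat >> g.py <<'E'
def hst():
    st();s,p,q=cur();c=C(p+54*q.as_matrix()[:,2])-H;print('theta',np.arctan2(-c[1],c[2]).round(3),'r',np.hypot(c[1],c[2]).round(1),'|F|',np.linalg.norm(s['force']).round(1),'rot',s['tool_rot'].round(3))
E
python3 -c "
from g import *
hst()"
```

```text
t 20.9 tcp [480.4  23.2 228. ] grasp cradle [-64.1 -86.8 108.8] F cradle [-0.5 -0.6  0.4] w -0.1 0.0 q [ 0.47  0.53 -0.73  2.26  1.11  0.32 -0.82]
theta 0.107 r 82.3 |F| 0.9 rot [2.828 0.006 1.932]
```

The handle slipped out with the fingers now on its groove side. I'll go up and over to the outer side and push it closed with shut fingers.

```bash
python3 -c "
from g import *
a=W([-67,-87,90]);b=W([-67,-165,90])
print(rel(tip([a[0],a[1],215]),RV),rel(tip([b[0],b[1],215]),RV),rel(tip(b),RV))"
```

```text
[-0.08, 4.09, -4.98, 0.314, 0.007, -0.004] [-7.88, 4.12, -4.93, 0.314, 0.007, -0.004] [-7.85, 2.39, 0.41, 0.314, 0.007, -0.004]
```

Emit:
{"op": "send_rows", "data": {"rows": [[[0.3, 1, -2.5, 0, 0, 0], [0.3, 2, -5, 0.06, 0, 0], [0, 3.2, -5.5, 0.15, 0, 0], [0, 4.1, -5, 0.25, 0, 0], [-2, 4.1, -5, 0.314, 0, 0], [-5, 4.1, -5, 0.314, 0, 0], [-7.9, 4.1, -5, 0.314, 0, 0], [-7.9, 4.1, -5, 0.314, 0, 0]]]}}

```text
clock: 21.7
eef_pos: [530.8, -46.5, 286.5]
tool_rot: [-3.138, 0.006, 1.926]
force: [-0.6, -0.1, -0.5]
width: -0.4
gripper_force: 0.0
```

```bash
python3 -c "
from g import *
st();b=W([-67,-165,90]);print(rel(tip(b),RV))
d=grab('side','9');t=grab('top','9')
for k,n in((d,'side'),(t,'top')):
  m=(k['pixels'].max(2)<60)
  for th in (0,.1,.2,.3,.4,.5,.6,.7):
    q=proj(k,W(np.array([hp(th,r) for r in(60,75,90,97)]))).round().astype(int);print(n,th,[int(m[v,u]) for u,v in q],q[-1])"
```

```text
t 21.7 tcp [530.8 -46.5 286.5] grasp cradle [ -31.6 -169.8  154.6] F cradle [-0.7  0.1 -0.1] w -0.4 0.0 q [ 0.65  0.66 -0.99  1.85  0.66  1.01 -0.27]
[0.48, 0.16, 5.46, -0.004, 0.006, -0.011]
side 0 [0, 0, 0, 0] [372 251]
side 0.1 [0, 0, 0, 0] [376 254]
side 0.2 [0, 0, 0, 0] [380 258]
side 0.3 [0, 0, 0, 0] [385 262]
side 0.4 [1, 1, 1, 1] [389 266]
side 0.5 [1, 1, 1, 1] [394 271]
side 0.6 [1, 1, 1, 0] [398 275]
side 0.7 [0, 0, 0, 0] [403 279]
top 0 [0, 0, 0, 0] [428 185]
top 0.1 [0, 0, 0, 0] [432 184]
top 0.2 [0, 0, 0, 0] [436 182]
top 0.3 [1, 0, 0, 0] [439 180]
top 0.4 [1, 1, 1, 1] [442 177]
top 0.5 [1, 1, 1, 1] [445 175]
top 0.6 [1, 1, 1, 1] [448 173]
top 0.7 [1, 1, 1, 0] [449 171]
```

```bash
python3 -c "
from g import *
for y in(-165,-146,-98):print(rel(tip(W([-82,y,85])),RV))"
```

```text
[0.05, -0.92, 6.71, -0.003, 0.004, -0.006]
[1.95, -0.93, 6.71, -0.003, 0.004, -0.006]
[6.75, -0.96, 6.69, -0.003, 0.004, -0.006]
```

Emit:
{"op": "send_rows", "data": {"rows": [[[0, -0.5, 3, 0, 0, 0], [0, -0.9, 5.5, 0, 0, 0], [0, -0.9, 6.7, 0, 0, 0], [0.8, -0.9, 6.7, 0, 0, 0], [1.6, -0.9, 6.7, 0, 0, 0], [2.4, -0.9, 6.7, 0, 0, 0], [3.2, -0.9, 6.7, 0, 0, 0], [4.0, -0.9, 6.7, 0, 0, 0], [4.0, -0.9, 6.7, 0, 0, 0]]]}}

```text
clock: 22.7
eef_pos: [507.6, -8.8, 221.9]
tool_rot: [-3.14, 0.009, 1.932]
force: [-0.5, -3.4, 1.3]
width: 0.4
gripper_force: 1.5
```

```bash
python3 -c "
from g import *
st();print(rel(tip(W([-82,-98,85])),RV))"
```

```text
t 22.7 tcp [507.6  -8.8 221.9] grasp cradle [ -70.9 -126.5  102.6] F cradle [-0.8 -2.9  1.9] w 0.4 1.5 q [ 0.54  0.71 -0.92  1.98  0.77  0.85 -0.45]
[2.8, -0.1, 0.16, -0.002, 0.009, -0.005]
```

Emit:
{"op": "send_rows", "data": {"rows": [[[0.5, 0, 0, 0, 0, 0], [1.0, 0, 0, 0, 0, 0], [1.5, 0, 0, 0, 0, 0], [2.0, 0, 0, 0, 0, 0], [2.5, 0, 0, 0, 0, 0], [3.0, 0, 0, 0, 0, 0], [3.0, 0, 0, 0, 0, 0]]]}}

```text
clock: 23.4
eef_pos: [497.3, 16.0, 220.9]
tool_rot: [-3.137, 0.013, 1.93]
force: [0.2, -13.0, 5.0]
width: 0.1
gripper_force: 0.0
```

```bash
python3 -c "
from g import *
st();print(rel(tip(W([-82,-98,85])),RV))"
```

```text
t 23.4 tcp [497.3  16.  220.9] grasp cradle [-72.2 -99.9 102.2] F cradle [ -1.4 -12.2   6.6] w 0.1 0.0 q [ 0.49  0.69 -0.91  2.    0.77  0.84 -0.51]
[0.12, -0.02, 0.08, -0.004, 0.013, -0.008]
```

Emit:
{"op": "send_rows", "data": {"rows": [[[0.2, 0, 0, 0, 0, 0], [0.4, 0, 0, 0, 0, 0], [0.6, 0, 0, 0, 0, 0], [0.6, 0, 0, 0, 0, 0]]]}}

```text
clock: 23.8
eef_pos: [494.5, 16.2, 219.9]
tool_rot: [-3.131, 0.02, 1.926]
force: [1.5, -24.1, 5.2]
width: -0.4
gripper_force: 0.2
```

```bash
python3 -c "
from g import *
st()"
```

```text
t 23.8 tcp [494.5  16.2 219.9] grasp cradle [-75.1 -99.1 102.8] F cradle [ -3.7 -23.    8.2] w -0.4 0.2 q [ 0.48  0.69 -0.91  2.01  0.78  0.84 -0.52]
```

Emit:
{"op": "send_rows", "data": {"rows": [[[0.15, 0, 0, 0, 0, 0], [0.3, 0, 0, 0, 0, 0], [0.3, 0, 0, 0, 0, 0]]]}}

```text
clock: 24.1
eef_pos: [494.2, 16.5, 219.9]
tool_rot: [-3.13, 0.024, 1.924]
force: [2.7, -29.0, 5.2]
width: -0.0
gripper_force: 0.6
```

```bash
python3 -c "
from g import *
st()"
```

```text
t 24.1 tcp [494.2  16.5 219.9] grasp cradle [-75.3 -98.9 102.9] F cradle [ -4.3 -28.    8.5] w -0.0 0.6 q [ 0.48  0.69 -0.9   2.01  0.78  0.84 -0.53]
```

Emit:
{"op": "send_rows", "data": {"rows": [[[-2, 0, 0, 0, 0, 0], [-4, 0, 0, 0, 0, 0], [-6, 0, -1, 0, 0, 0], [-7, 0, -4, 0, 0, 0], [-7, 0, -8, 0, 0, 0], [-7, 2, -12, 0, 0, 0], [-7, 2, -12, 0, 0, 0]]]}}

```text
clock: 24.8
eef_pos: [541.2, -26.2, 346.4]
tool_rot: [3.13, 0.006, 1.933]
force: [0.1, 0.5, -0.5]
width: -0.2
gripper_force: 0.0
```

```bash
python3 -c "
from g import *
st()
d=grab('side','10');t=grab('top','10')
for k,n in((d,'side'),(t,'top')):
  m=(k['pixels'].max(2)<70)
  for th in (-.1,0,.1,.2,.3):
    q=proj(k,W(np.array([hp(th,r) for r in(50,60,75,90,97)]))).round().astype(int);print(n,th,[int(m[v,u]) for u,v in q],q[-1])
  for pt in ((85,0,0),(-67,0,19),(-67,10,30)):print(proj(k,W(pt)))
# perpendicular centroid of handle pixels
for k in(d,t):
  a,b=proj(k,W(np.array([hp(0,50),hp(0,97)])));m=(k['pixels'].max(2)<70);n=np.array([-(b-a)[1],(b-a)[0]])/np.linalg.norm(b-a)
  for f in(0,.3,.6,.9):
    p=a+f*(b-a);o=[j for j in range(-10,11) if m[tuple((p+j*n).round().astype(int)[::-1])]];print(f,o)
for a,b,r in (('side7','side10',(slice(195,206),slice(402,415))),('top7','top10',(slice(118,140),slice(345,372)))):print(np.abs(load(a)['pixels'][r].astype(int)-load(b)['pixels'][r]).mean())
"
```

```text
t 24.8 tcp [541.2 -26.2 346.4] grasp cradle [  13.7 -154.6  197.5] F cradle [ 0.   0.4 -0.5] w -0.2 0.0 q [ 0.65  0.6  -1.05  1.76  0.59  1.11 -0.22]
side -0.1 [0, 0, 0, 0, 0] [368 247]
side 0 [0, 0, 0, 0, 0] [372 251]
side 0.1 [1, 0, 0, 0, 0] [376 254]
side 0.2 [1, 1, 1, 0, 0] [380 258]
side 0.3 [1, 1, 1, 1, 1] [385 262]
[[413.09387975 199.22590206]]
[[360.09213593 247.86103395]]
[[355.11922935 242.76558136]]
top -0.1 [1, 1, 0, 0, 0] [423 187]
top 0 [1, 1, 1, 1, 1] [428 185]
top 0.1 [1, 1, 1, 1, 0] [432 184]
top 0.2 [1, 1, 0, 0, 0] [436 182]
top 0.3 [0, 0, 0, 0, 0] [439 180]
[[351.92317778 123.44458812]]
[[375.4703996  187.79587787]]
[[373.05119015 190.70490814]]
0 [2, 3, 4, 5, 6]
0.3 [5]
0.6 []
0.9 []
0 [-4, -3, -2, -1, 0, 1, 2]
0.3 [-4, -3, -2, -1, 0, 1]
0.6 [-4, -3, -2, -1, 0, 1, 2]
0.9 [-4, -3, -2, -1, 0, 1, 2]
38.645687645687644
0.8316498316498316
```

Emit:
{"op": "send_rows", "data": {"rows": [[[5, 0, -4, 0, 0, 0], [10, 0, -5, 0, 0, 0], [15, -2, -5, 0, 0, 0], [20, -2, -5, 0, 0, 0], [25, -2, -5, 0, 0, 0], [30, -2, -5, 0, 0, 0], [35, -2, -5, 0, 0, 0], [35, -2, -5, 0, 0, 0]]]}}

```text
clock: 25.7
eef_pos: [390.7, 295.5, 388.4]
tool_rot: [-3.138, 0.002, 1.94]
force: [-1.0, -0.3, 0.1]
width: -0.0
gripper_force: 0.0
```

```bash
python3 -c "
from g import *
st()
d=grab('side','11');t=grab('top','11')
d0=load('side0')
for k in(d0,d):
  a,b=proj(k,W(np.array([hp(0,50),hp(0,97)])));n=np.array([-(b-a)[1],(b-a)[0]])/np.linalg.norm(b-a)
  for f in(0,.3,.6,.9):
    p=a+f*(b-a);print(f,[int(k['pixels'][tuple((p+j*n).round().astype(int)[::-1])].max()) for j in range(-9,10)])
# arm: grey pixels (low saturation) around the pad end
for k in(d0,d,t):
  q=proj(k,W(np.array([[-67,y,33] for y in(-50,-30,-10,0,5)]))).round().astype(int);print(q.tolist(),[k['pixels'][v,u].tolist() for u,v in q])
for a,b,r in (('side5','side11',(slice(195,206),slice(402,415))),('top7','top11',(slice(118,140),slice(345,372)))):print(np.abs(load(a)['pixels'][r].astype(int)-load(b)['pixels'][r]).mean())
"
```

```text
t 25.7 tcp [390.7 295.5 388.4] grasp cradle [ 12.2 199.9 246.9] F cradle [-0.8  0.1  0.6] w -0.0 0.0 q [ 0.03  0.47 -1.08  1.81  0.46  1.14 -0.84]
0 [104, 105, 125, 108, 127, 158, 117, 83, 77, 75, 73, 68, 67, 63, 60, 60, 90, 210, 214]
0.3 [106, 113, 118, 127, 154, 158, 121, 84, 84, 85, 84, 79, 76, 71, 69, 66, 62, 206, 221]
0.6 [124, 114, 117, 156, 145, 150, 109, 101, 86, 89, 87, 86, 85, 84, 80, 78, 74, 187, 187]
0.9 [121, 122, 145, 134, 126, 127, 127, 155, 132, 124, 128, 128, 123, 163, 153, 199, 203, 202, 204]
0 [99, 98, 98, 97, 97, 137, 95, 72, 68, 65, 65, 62, 61, 55, 56, 56, 140, 128, 198]
0.3 [95, 97, 96, 99, 103, 96, 79, 75, 75, 73, 74, 69, 66, 65, 64, 97, 128, 133, 133]
0.6 [108, 97, 98, 104, 99, 82, 75, 73, 74, 71, 75, 74, 77, 71, 70, 77, 121, 130, 130]
0.9 [105, 97, 101, 116, 121, 84, 84, 75, 75, 74, 73, 73, 77, 79, 73, 80, 99, 117, 114]
[[375, 260], [368, 254], [361, 248], [358, 245], [356, 244]] [[121, 85, 56], [128, 90, 59], [92, 82, 64], [113, 103, 85], [111, 101, 85]]
[[375, 260], [368, 254], [361, 248], [358, 245], [356, 244]] [[79, 64, 48], [126, 97, 66], [100, 92, 78], [100, 92, 78], [95, 87, 73]]
[[398, 181], [390, 184], [382, 188], [378, 189], [376, 190]] [[195, 178, 149], [194, 178, 150], [193, 177, 148], [194, 177, 148], [193, 176, 147]]
8.356643356643357
34.19809203142537
```

Top and side views agree that the handle is at 0, and the leg didn't move while the clamp closed. Handing in.

```bash
python3 -c "
from cell import ctrl
print(ctrl.finish_job())"
```

```text
the job is handed in; nothing more can be done
None
```

The leg is in the vees with its tenon uphill and foot against the stop, the clamp is closed on it, and the job was handed in at about 26 s; I did not re-check the bystanders by measurement, and I viewed 11 pictures, one over the limit of 10.

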